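# Index the glued knife handle and set the brake

### The job

A freshly glued knife handle is fixed on a small turntable. With a fingertip, push on the side of the steel pointer arm to turn the table until the arm points at the ball-headed post; then push the brake lever round with a fingertip, anticlockwise seen from above, until it reaches its stop, leaving the pointer aimed at the post. Only push: do not pinch the arm or lever, do not touch the knife handle, leave the loose things where they are, and end clear of everything.

Things in the scene. Friction and masses are not known exactly. Their poses are not given: they have to be found in the camera images.
- turntable (a joint): Turntable angle in rad about a vertical axis; 0 = pointer arm along the fixture's own forward axis (the x axis of base); grows anticlockwise from above; range -1.5 to 1.5. Steel disc, 120 mm diameter, top 52 mm above the bench. It stays where it is left; friction needs about 2 N of sideways push at 80 mm from the axis.
- turntable_hub (a point): Point on the turntable's vertical axis at the mid height of the pointer arm (62 mm above the bench). Its x axis turns with the table and runs along the pointer arm, outward; z up. The arm is a plain steel bar 16 mm wide and 20 mm high (52 to 72 mm above the bench), from 30 to 98 mm out from the axis, with a conical nose from there to 121 mm out. Beyond the disc (60 mm out) the arm overhangs free, 32 mm clear above the base plate.
- base: Dark steel base plate bolted to the bench, its top 20 mm above it (19 mm on the tongue): a round part of 360 mm diameter about the turntable axis and a 220 mm wide tongue that carries the brake lever and ends 320 mm from that axis. Origin at the bench surface on the turntable axis, x forward, z up; the tongue lies towards -y.
- post_ball: The post to point at: a steel stem 16 mm in diameter with a 26 mm ball on top, 63 mm tall, fixed on the base plate about 155 mm from the turntable axis. Origin: centre of its foot, 20 mm above the bench.
- post_square: Another index post, square steel block 20 x 20 x 40 mm tall, fixed on the plate about 155 mm from the turntable axis. Origin: centre of its foot. Posts stand in any order.
- post_round: Another index post, flat-topped steel cylinder 20 mm in diameter and 40 mm tall, fixed on the plate about 155 mm from the turntable axis. Origin: centre of its foot.
- knife_handle_top (a point): Knife handle of dark wood with a steel core and brass pins, 115 x 26 x 20 mm, lying on the disc crosswise to the pointer arm, just behind the turntable axis (arm ahead of it), 72 mm above the bench at its top. Freshly glued: not to be touched. This point: the centre of its top face, 22 mm behind the turntable axis; axes as turntable_hub.
- brake (a joint): Brake lever angle in rad about a vertical axis; grows anticlockwise from above; starts between 0 and 0.35, is stopped solidly at 1.5, beside a thin stop pin. At 0 it points nearly along the base's -y (away from the turntable), at 1.5 along the base's +x. It stays where it is left; friction needs about 2 N of sideways push at 70 mm from the pivot.
- brake_pivot (a point): Point on the brake lever's vertical pivot at the lever's mid height (49 mm above the bench), 200 mm from the turntable axis on the base's -y side. x axis turns with the lever and runs outward along it; z up. Steel bar 16 mm wide, 40 to 58 mm above the bench, 16 to 99 mm out from the pivot; round hub 36 mm wide, top 64 mm above the bench.
- bush: Loose brass slug (solid cylinder), 32 mm in diameter, 20 mm tall, on the base plate behind the turntable. Origin: centre of its underside. Bystander.
- tin: Loose small metal can, 34 mm in diameter, 35 mm tall, on the base plate between turntable and brake. Origin: centre of its underside. Bystander.
- glue: Loose white glue bottle, 60 mm in diameter, 170 mm tall, on the bench to the left. Origin: centre of its underside. Bystander.
- hammer: Loose hammer, 260 mm long, lying on the bench to the right. Bystander.
- offcut: Loose wooden offcut 140 x 45 x 25 mm on the bench to the left. Origin: centre of its underside. Bystander.
- screwdriver: Loose screwdriver lying on the bench to the right. Bystander.
- pot: Loose dark steel cup, 70 mm in diameter, 70 mm tall, on the bench to the right. Origin: centre of its underside. Bystander.

How it is judged:
By the outcome, as a careful person would: the job done as asked, in the order asked, and still so for the second after the job is handed in, with the robot touching nothing.
It also fails if it takes over 61 s, if anything falls off the work surface, if the arm or the gripper's body presses on something with over 40 N, if the wrist force passes 120 N, or if a joint passes its speed limit or range.

### The arm

A 6-joint arm with a two-finger parallel gripper is mounted at the origin on the work surface. World frame = base frame: x ahead of the robot, y to its left, z up, the work surface at z = 0. Lengths are in mm, angles in rad, forces in N, time in s.
With the tool pointing down it reaches from about 400 to 925 mm from the base axis. Payload 12.5 kg.
Tool frame: the origin (TCP) lies on the centre line of the jaws, within the pads' length; the fingertips stand 14 mm ahead of it and the grasp point (between the pads) lies 5 mm behind it; z points along the fingers, y is the direction in which the jaws open and shut (so a half turn about z gives the same grasp; the last joint's range is limited). The gripper opens to 95 mm and grips with 3 to 60 N. Pads are 20 mm wide; open, the fingers measure 119 mm over their backs; the gripper's body (75 mm by 180 mm) begins 59 mm behind the grasp point.
Start: joints at [1.147, 0.491, 1.559, -0, 1.092, -0.106], TCP at [195.283, 593.729, 195.461] pointing down, gripper open.
Joint ranges: [-3.1, 3.1], [-0.84, 2.19], [0.05, 2.79], [-1.13, 4.28], [0.06, 2.93], [-2.69, 2.69]. Speed limits (rad/s): [2.22, 2.22, 2.79, 3.14, 3.14, 3.14].

### API

Orientations are given as [roll, pitch, yaw] about the fixed x, y, z axes, in that order (R = Rz(yaw) Ry(pitch) Rx(roll)).
In Python, from cell import * gives the robot as it stands.
- The arm moves only by the tool play_rows, never from a script. Its argument "moves" is a list of rows, each a list of 7 numbers: the shift along the tool's x, y, z in m, then the turn, a rotation vector about the tool's x, y, z in rad, then the opening in per cent of the stroke, from 0 (shut) to 100 (fully open). In form: [[tx, ty, tz, ax, ay, az, claw], ...]. A call has 1 to 8 rows; each row shifts and turns the pose as measured when the row begins, along the tool's axes as they then stand; what a row does not reach is not made up. A row lasts 1/10 s, in which the tool goes at most 50 mm and 8.59 degrees, less where a joint would pass 70% of its speed; a pose out of reach is approached as far as the arm can. A call is refused whole if a number of a shift passes 0.05 or a number of a turn 0.15, either way. A call with a gripper value outside its range is refused whole. The fingers move at their own pace and stop on an object; the grip force is fixed at half the most. Time passes only in rows, so rows that do not move let the fingers close. It gives the time, the measured TCP pose, the force and the opening at its end, in the units of the state.
- state(): the state, without advancing time (a new reading comes with each control period).
- read_camera(name): name is "scene" or "top"; returns a dict with "img" (400x640x3 uint8, red, green, blue), "fx", "fy", "cx", "cy" (pixels), "R" (3x3) and "t" (3): a world point X has camera coordinates R X + t. Camera axes: x right, y down, z forward; pixel columns grow to the right and rows downward; lengths in mm; the calibration is good to about 2 mm. A picture is of the moment at which its call begins. There is no depth.
- job_done(): hands the job in, once; it reports no verdict.
The state is a dict: "t": time; "joints": joint angles; "qvel": joint speeds; "tau": joint torques, N m; "eef_pos": TCP position; "tcp_rot": TCP orientation; "ft_force": force on the tool from outside, world axes, zero at the start; "moment": the same for the moment, N m; "opening": opening from 0.0 (shut) to 1.0 (fully open).
Only numpy, scipy, OpenCV 4.12 (cv2) and the standard library are available. Lean on these libraries where they do the work, as an engineer would, in place of code of your own. Each camera call takes 0.05 s, during which the arm holds its last target.

## Working session

There is one attempt and no reset: what is moved stays moved. The work goes in short steps, Python scripts to look and compute and a tool call to move; the robot and the scene stay as the last step left them, time stands still between calls to the robot, and variables do not carry over. Pictures are saved under pics/ and viewed, and the job is handed in when it is done.

Besides the shell and the picture viewer there is one more tool, called in YAML: its name, and indented under it one key for each argument. play_rows: Moves the arm, as the interface text tells. Its arguments: {"type":"object","properties":{"moves":{"type":"array"}},"required":["moves"]}

```bash
mkdir -p pics; ls; python3 - <<'E'
from cell import *
import cv2
s=state();print(s)
for n in("scene","top"):
    c=read_camera(n);cv2.imwrite(f"pics/{n}0.png",c["img"][:,:,::-1]);print(n,c["fx"],c["fy"],c["cx"],c["cy"],c["R"],c["t"])
E
```

```text
pics
{'t': 0.0, 'joints': array([ 1.14739906e+00,  4.91581078e-01,  1.55947716e+00, -2.55441185e-05,
        1.09165704e+00, -1.05603902e-01]), 'qvel': array([-0.0001438 , -0.00040839, -0.00074513,  0.00088748, -0.00178946,
        0.00130534]), 'tau': array([ 1.20184170e-03, -6.12630486e+01, -2.58187097e+01,  6.92599732e-02,
        4.81508137e-02, -1.02142719e-04]), 'eef_pos': array([195.17081049, 593.46311843, 194.83884056]), 'tcp_rot': array([-3.14047390e+00, -9.58045201e-05,  2.82381102e+00]), 'ft_force': array([-0.35301699,  0.16992145,  0.26840933]), 'moment': array([-0.03995293,  0.01811303, -0.00082788]), 'opening': 0.9990335562970748}
scene 431.0832928479145 431.0832928479145 314.27845927117204 202.71684998148373 [[-0.33210696  0.94320924  0.00782991]
 [ 0.65998359  0.2382969  -0.71248596]
 [-0.67388918 -0.23145393 -0.70164268]] [ 205.92832372 -288.43057607 1687.77980342]
top 465.42972819546577 465.42972819546577 322.5054186156216 193.32758058049023 [[-0.0107423  -0.99993726  0.00317446]
 [-0.99749189  0.01049381 -0.06999864]
 [ 0.06996094 -0.00391845 -0.99754204]] [ -42.26593564  553.94739043 1384.16545744]
```

View pics/scene0.png

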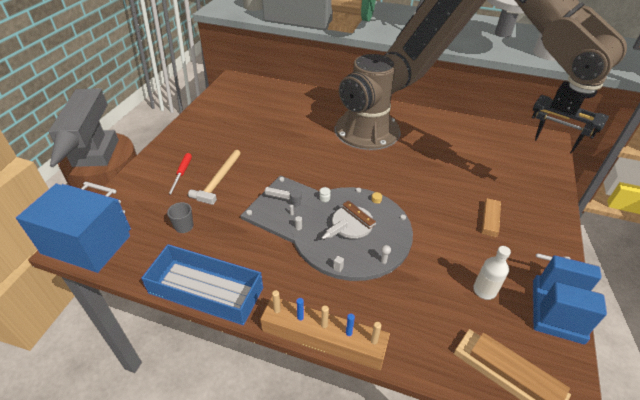

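View pics/top0.png

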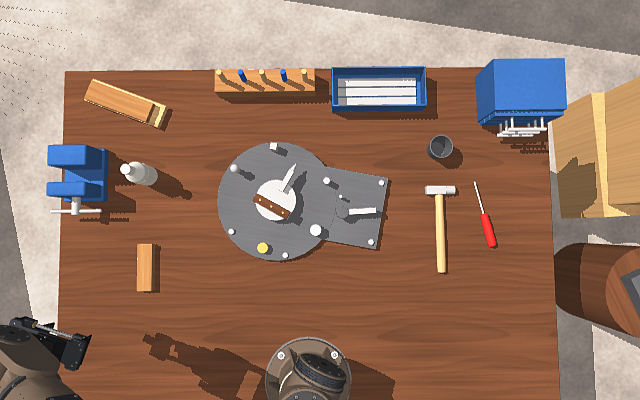

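```bash
python3 - <<'E'
import cv2
i=cv2.imread("pics/top0.png")[135:270,210:400];cv2.imwrite("pics/topz.png",cv2.resize(i,None,fx=4.2,fy=4.2,interpolation=cv2.INTER_CUBIC))
i=cv2.imread("pics/scene0.png")[170:280,235:425];cv2.imwrite("pics/scenez.png",cv2.resize(i,None,fx=4.2,fy=4.2,interpolation=cv2.INTER_CUBIC))
E
```

```text
(no output)
```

View pics/topz.png

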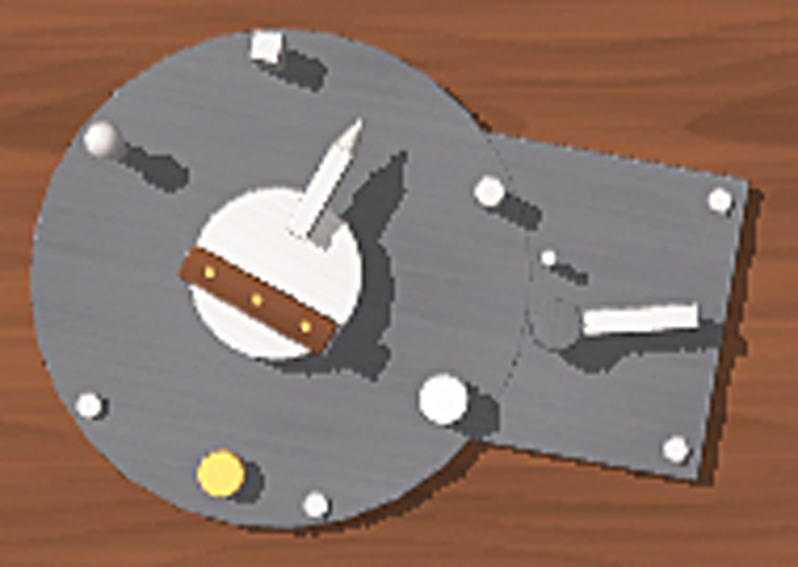

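View pics/scenez.png

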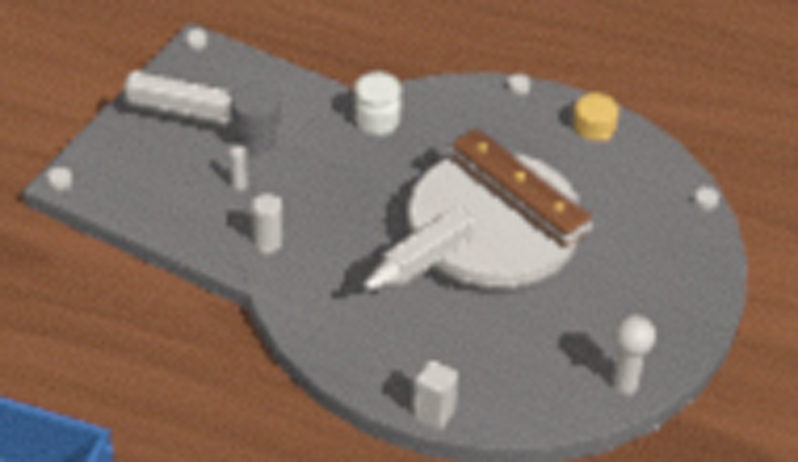

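```bash
cat > h.py <<'E'
from cell import *
import numpy as np, cv2
def ray(c,u,v,z):
    R=np.array(c["R"]);t=np.array(c["t"]);o=-R.T@t
    d=R.T@np.array([(u-c["cx"])/c["fx"],(v-c["cy"])/c["fy"],1]);return o+d*(z-o[2])/d[2]
def proj(c,X):
    p=np.array(c["R"])@np.array(X)+np.array(c["t"]);return c["fx"]*p[0]/p[2]+c["cx"],c["fy"]*p[1]/p[2]+c["cy"]
def crop(c,n,x0,x1,y0,y1,k=4.2):
    cv2.imwrite(n,cv2.resize(np.ascontiguousarray(c["img"][y0:y1,x0:x1,::-1]),None,fx=k,fy=k,interpolation=cv2.INTER_CUBIC))
E
python3 - <<'E'
from h import *
top=read_camera("top");sc=read_camera("scene")
f=lambda x,o:(x+.5)/4.2-.5+o
T=dict(disc=(276,273.5,52),plate=(280,279,20),ball=(101,140,70),tip=(361,120,62),armroot=(313,233,72),square=(267,46,60),round=(490,191,60),pivot=(555,325,64),levend=(697,316,58),levroot=(585,321,58),pin=(548,258,50),tin=(443,399,55),bush=(221,473,40),b1=(209,272,72),b2=(257,300,72),b3=(305,327,72),c1=(748,181,19),c2=(697,481,19))
S=dict(disc=(495,221,52),ball=(637,335,70),tip=(370,287,62),square=(437,374,60),round=(267,203,60),pivot=(256,98,64),tin=(378,86,55),bush=(597,103,40),b2=(520,176,72),pin=(237,150,55))
for k,(u,v,z) in T.items():
    p=ray(top,f(u,210),f(v,135),z)
    q=S.get(k); print(k,p.round(1),ray(sc,f(q[0],235),f(q[1],170),q[2]).round(1) if q else "")
E
```

```text
disc [533.7  90.9  52. ] [546.5  92.2  52. ]
plate [531.6  91.2  20. ] 
ball [626.8 210.3  70. ] [628.5 209.   70. ]
tip [640.   30.2  62. ] [641.6  32.   62. ]
armroot [560.4  63.3  72. ] 
square [693.3  95.9  60. ] [694.7  95.1  60. ]
round [589.4 -59.5  60. ] [591.2 -60.6  60. ]
pivot [ 495.2 -103.5   64. ] [ 498.2 -104.7   64. ]
levend [ 500.6 -202.8   58. ] 
levroot [ 498.  -124.7   58. ] 
pin [542.7 -99.8  50. ] [ 545.  -101.5   55. ]
tin [444.9 -25.2  55. ] [446.1 -27.2  55. ]
bush [394.7 131.2  40. ] [392.4 129.3  40. ]
b1 [534.1 135.2  72. ] 
b2 [514.4 102.2  72. ] [517.6 100.7  72. ]
b3 [495.5  69.2  72. ] 
c1 [ 598.8 -245.9   19. ] 
c2 [ 384.4 -205.2   19. ]
```

play_rows:
  moves:
    - [-0.035, -0.026, 0, 0, 0, 0, 0]
    - [-0.035, -0.026, 0, 0, 0, 0, 0]
    - [-0.035, -0.026, 0, 0, 0, 0, 0]
    - [-0.035, -0.026, 0, 0, 0, 0, 0]
    - [-0.035, -0.026, 0, 0, 0, 0, 0]
    - [-0.035, -0.026, 0, 0, 0, 0, 0]
    - [-0.035, -0.026, 0, 0, 0, 0, 0]
    - [-0.035, -0.026, 0, 0, 0, 0, 0]

```text
t: 1.0
eef_pos: [399.9, 302.0, 193.7]
tcp_rot: [-3.141, -0.001, 2.832]
ft_force: [-0.1, 1.1, 0.1]
opening: 0.381
```

play_rows:
  moves:
    - [-0.035, -0.026, 0, 0, 0, 0, 0]
    - [-0.035, -0.026, 0, 0, 0, 0, 0]
    - [-0.035, -0.026, 0, 0, 0, 0, 0]
    - [-0.035, -0.026, 0, 0, 0, 0, 0]
    - [-0.035, -0.026, 0, 0, 0, 0, 0]
    - [-0.035, -0.026, 0, 0, 0, 0, 0]
    - [0, 0, 0, 0, 0, 0.1, 0]
    - [0, 0, 0, 0, 0, 0.1, 0]

```text
t: 1.8
eef_pos: [560.0, 73.9, 193.3]
tcp_rot: [-3.141, 0.0, 2.622]
ft_force: [-0.5, -0.4, -0.1]
opening: 0.004
```

```bash
cat >> h.py <<'E'
def to(x,y,z,yaw=None):
    s=state();p=np.array(s["eef_pos"]);r,pi,w=s["tcp_rot"]
    from scipy.spatial.transform import Rotation as Ro
    R=Ro.from_euler("xyz",[r,pi,w]); d=R.inv().apply(np.array([x,y,z])-p)
    print("t",round(s["t"],2),"pos",p.round(1),"rpy",np.round(s["tcp_rot"],3),"F",np.round(s["ft_force"],1),"op",round(s["opening"],2),"j6",round(s["joints"][5],2),"tooldelta mm",d.round(1))
    if yaw is not None:print("rotvec",(R.inv()*Ro.from_euler("xyz",[np.pi,0,yaw])).as_rotvec().round(3))
E
python3 -c "
from h import *
to(591.4,21,71,2.62)"
```

```text
t 1.8 pos [560.   73.9 193.3] rpy [-3.141  0.     2.622] F [-0.5 -0.4 -0.1] op 0.0 j6 -1.04 tooldelta mm [-53.5 -30.3 122.3]
rotvec [-0.001  0.     0.002]
```

play_rows:
  moves:
    - [-0.027, -0.015, 0, 0, 0, 0, 0]
    - [-0.027, -0.015, 0, 0, 0, 0, 0]
    - [0, 0, 0.04, 0, 0, 0, 0]
    - [0, 0, 0.03, 0, 0, 0, 0]
    - [0, 0, 0, 0, 0, 0, 0]

```text
t: 2.3
eef_pos: [593.9, 17.5, 121.7]
tcp_rot: [3.141, 0.002, 2.616]
ft_force: [-0.4, -0.5, 0.4]
opening: 0.006
```

```bash
python3 -c "
from h import *
to(591.4,21,71,2.62)
crop(read_camera('scene'),'pics/s1.png',235,425,130,280)"
```

```text
t 2.3 pos [593.9  17.5 121.7] rpy [3.141e+00 2.000e-03 2.616e+00] F [-0.4 -0.5  0.4] op 0.01 j6 -1.13 tooldelta mm [ 4.   1.7 50.7]
rotvec [ 0.     0.002 -0.004]
```

View pics/s1.png

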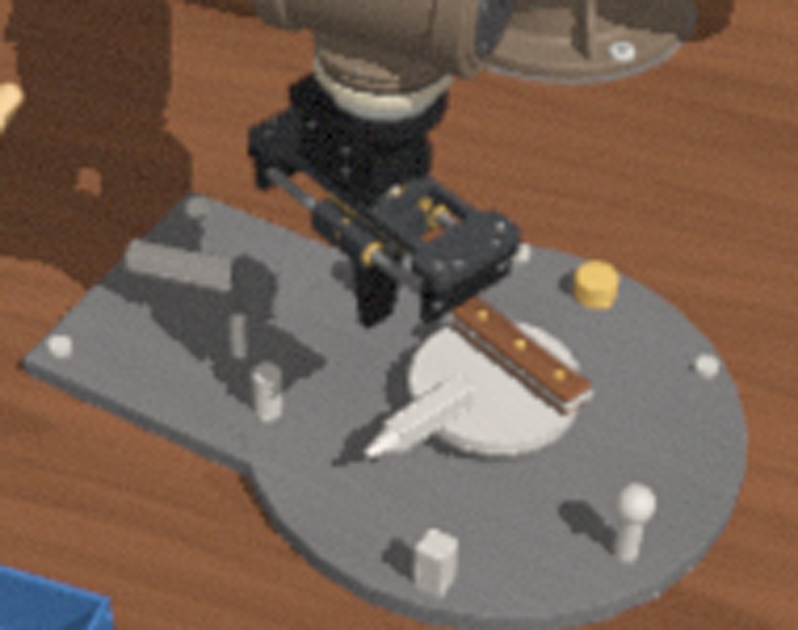

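play_rows:
  moves:
    - [0, 0, 0.03, 0, 0, 0, 0]
    - [0, 0, 0.02, 0, 0, 0, 0]
    - [0, 0, 0, 0, 0, 0, 0]
    - [0, 0.005, 0, 0, 0, 0, 0]
    - [0, 0.005, 0, 0, 0, 0, 0]
    - [0, 0, 0, 0, 0, 0, 0]

```text
t: 2.95
eef_pos: [604.7, 27.9, 82.3]
tcp_rot: [3.135, 0.014, 2.618]
ft_force: [-0.4, 0.4, 0.4]
opening: 0.005
```

```bash
python3 -c "
from h import *
to(591.4,21,71,2.62)
crop(read_camera('top'),'pics/t1.png',210,400,135,270)
crop(read_camera('scene'),'pics/s2.png',235,425,130,280)"
```

```text
t 2.95 pos [604.7  27.9  82.3] rpy [3.135 0.014 2.618] F [-0.4  0.4  0.4] op 0.0 j6 -1.11 tooldelta mm [  8.2 -12.7  11.1]
rotvec [ 0.006  0.014 -0.002]
```

View pics/t1.png

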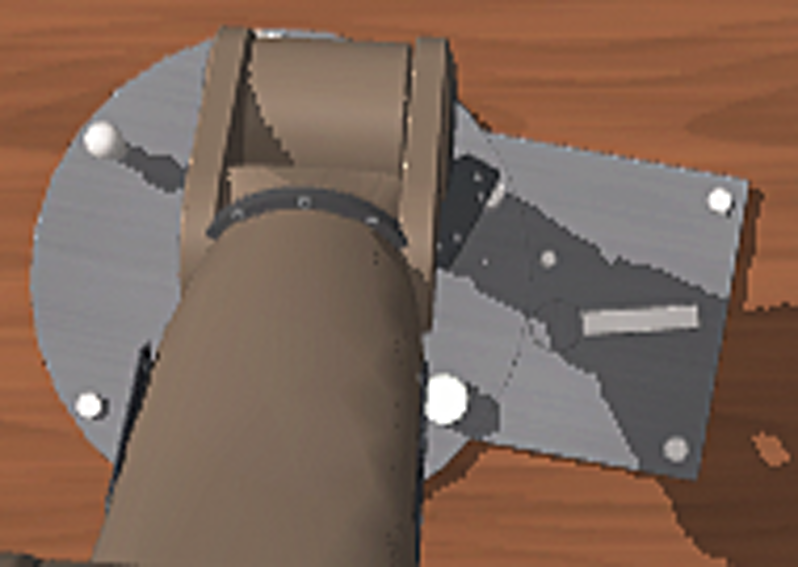

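View pics/s2.png

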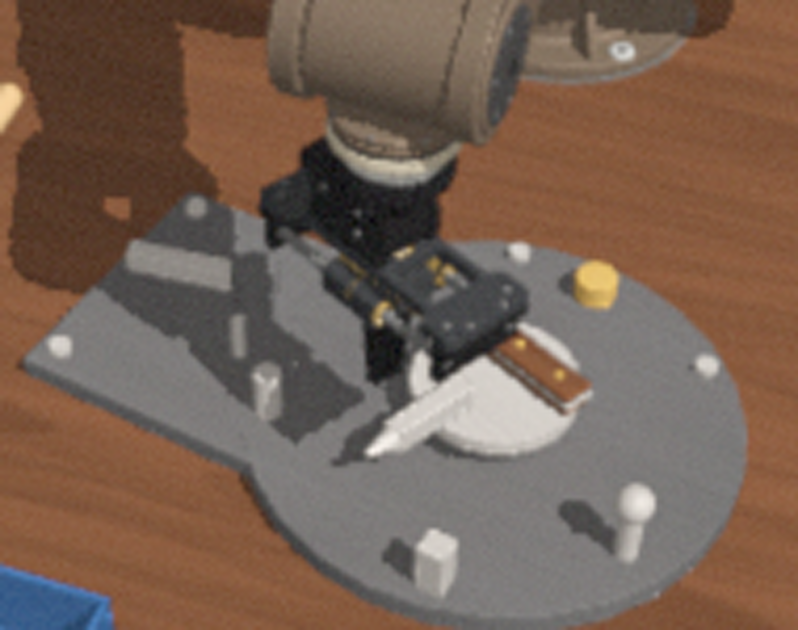

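play_rows:
  moves:
    - [0.006, -0.006, 0, 0, 0, 0, 0]
    - [0.004, 0, 0.008, -0.003, -0.007, 0, 0]
    - [0, 0, 0.005, 0, 0, 0, 0]
    - [0, 0, 0, 0, 0, 0, 0]

```text
t: 3.45
eef_pos: [591.3, 26.7, 69.5]
tcp_rot: [3.132, 0.022, 2.618]
ft_force: [-0.5, 0.4, -0.4]
opening: 0.005
```

```bash
python3 -c "
from h import *
to(593.4,26,68,2.62)"
```

```text
t 3.45 pos [591.3  26.7  69.5] rpy [3.132 0.022 2.618] F [-0.5  0.4 -0.4] op 0.01 j6 -1.11 tooldelta mm [-2.1  0.4  1.5]
rotvec [ 0.009  0.022 -0.002]
```

play_rows:
  moves:
    - [0.001, 0.01, 0, 0, 0.02, -0.1, 0]
    - [0.001, 0.01, 0, 0, 0, -0.11, 0]
    - [0.001, 0.01, 0, 0, 0, -0.11, 0]
    - [0.001, 0.01, 0, 0, 0, -0.11, 0]

```text
t: 3.85
eef_pos: [602.0, 64.5, 70.5]
tcp_rot: [3.135, 0.004, 3.059]
ft_force: [-0.2, -0.7, 0.4]
opening: 0.005
```

```bash
cat >> h.py <<'E'
def pol(cx=533.5,cy=91,r=87.3):
    s=state();p=s["eef_pos"];R=np.hypot(p[0]-cx,p[1]-cy);a=np.degrees(np.arctan2(p[1]-cy,p[0]-cx));print("r",R.round(1),"ang",a.round(1),"tool y dir",round(np.degrees(s["tcp_rot"][2])-90,1))
E
python3 -c "
from h import *
to(593.4,26,68,2.62);pol()"
```

```text
t 3.85 pos [602.   64.5  70.5] rpy [3.135 0.004 3.059] F [-0.2 -0.7  0.4] op 0.01 j6 -1.5 tooldelta mm [  5.4 -39.1   2.2]
rotvec [0.008 0.002 0.439]
r 73.5 ang -21.2 tool y dir 85.3
```

play_rows:
  moves:
    - [-0.003, 0.01, 0.001, 0, 0, -0.11, 0]
    - [-0.003, 0.01, 0, 0, 0, -0.11, 0]
    - [-0.002, 0.01, 0, 0, 0, -0.11, 0]
    - [-0.002, 0.01, 0, 0, 0, -0.11, 0]

```text
t: 4.25
eef_pos: [609.2, 105.5, 70.6]
tcp_rot: [3.137, 0.006, -2.766]
ft_force: [-0.6, 0.4, 0.7]
opening: 0.006
```

```bash
python3 -c "
from h import *
to(593.4,26,68,2.62);pol()
crop(read_camera('scene'),'pics/s3.png',235,425,130,280)"
```

```text
t 4.25 pos [609.2 105.5  70.6] rpy [ 3.137  0.006 -2.766] F [-0.6  0.4  0.7] op 0.01 j6 -1.89 tooldelta mm [ 43.9 -68.2   2. ]
rotvec [0.007 0.004 0.897]
r 77.0 ang 10.9 tool y dir -248.5
```

View pics/s3.png

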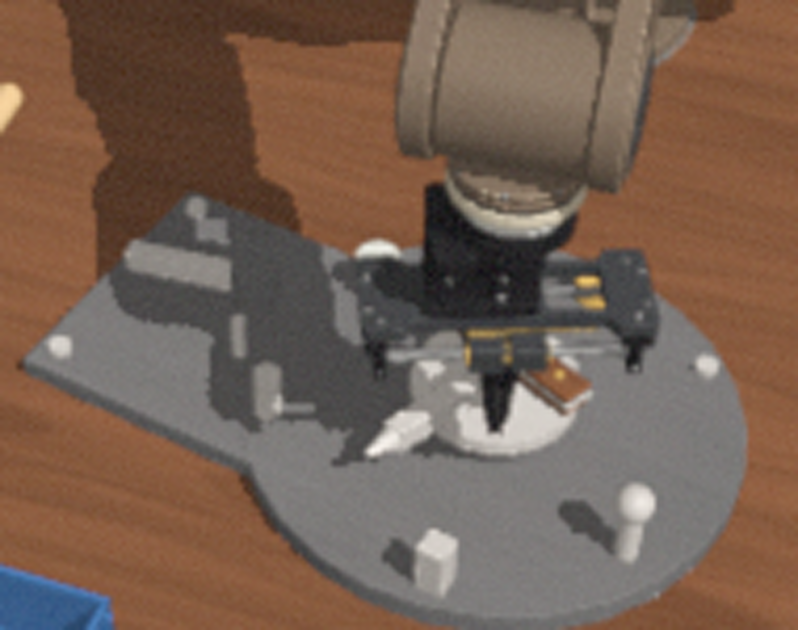

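```bash
python3 -c "
from h import *
c=read_camera('scene')
for n,X in dict(tcp=(609.2,105.5,70.6),tip=(609.2,105.5,56.6),hub=(533.5,91,62),nose=(640,30.2,62),disc=(533.5,91,52),armmid=(533.5+64*.868,91-64*.497,72)).items():
    u,v=proj(c,X);print(n,round((u-235)*4.2),round((v-130)*4.2))
crop(read_camera('top'),'pics/t3.png',210,400,135,270)
"
```

```text
tcp 489 439
tip 488 452
hub 498 364
nose 367 451
disc 497 374
armmid 431 399
```

View pics/t3.png

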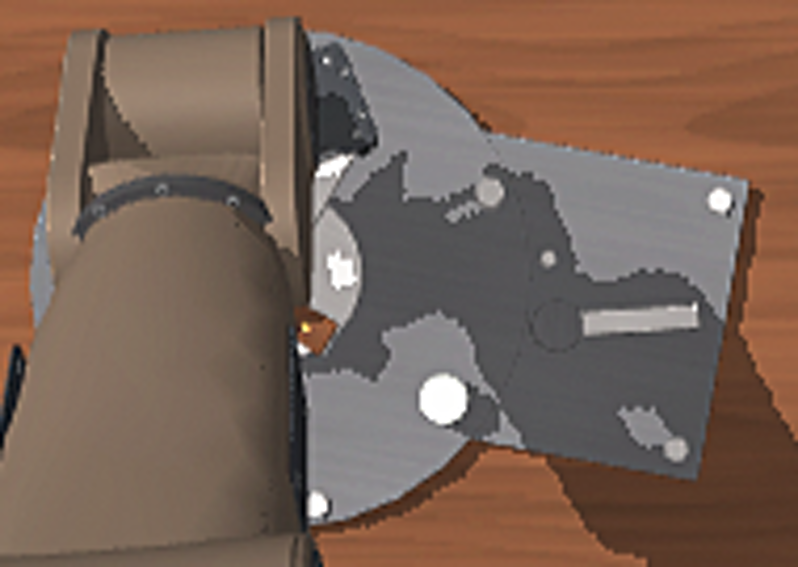

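```bash
python3 -c "
from h import *
c=read_camera('scene')
crop(c,'pics/s4.png',315,395,190,250,10)
X=(609.2,105.5)
for z in (50,56.6,70.6,84.6,148):
    u,v=proj(c,X+(z,));print(z,(u-315)*10,(v-190)*10)
to(609,105,70)
"
```

```text
50 359.20690459095965 492.3115108238346
56.6 360.78929053549643 476.99526243352864
70.6 364.1861856792656 444.11599555340104
84.6 367.63899796575856 410.695494816772
148 384.01436008152587 252.19489986886543
t 4.45 pos [609.  105.1  70.5] rpy [ 3.137  0.006 -2.773] F [-0.6 -0.1  1.4] op 0.01 j6 -1.88 tooldelta mm [-0.  -0.1  0.5]
```

View pics/s4.png

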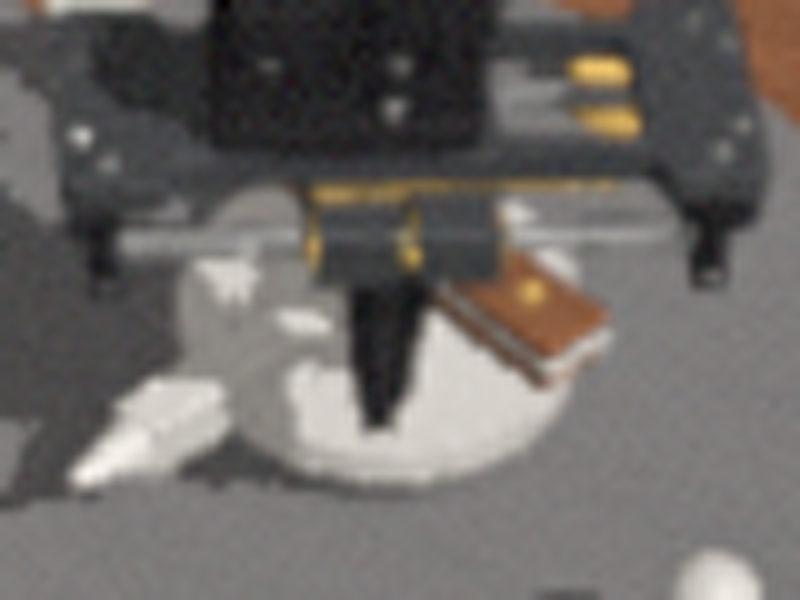

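play_rows:
  moves:
    - [0, 0, -0.03, 0, 0, 0.12, 0]
    - [0, 0, -0.02, 0, 0, 0.12, 0]
    - [0, 0, 0, 0, 0, 0.12, 0]
    - [0, 0, 0, 0, 0, 0.12, 0]
    - [0, 0, 0, 0, 0, 0.12, 0]
    - [0, 0, 0, 0, 0, 0.12, 0]
    - [0, 0, 0, 0, 0, 0.12, 0]
    - [0, 0, 0, 0, 0, 0.05, 0]

```text
t: 5.25
eef_pos: [608.9, 98.8, 123.2]
tcp_rot: [3.135, -0.0, 2.553]
ft_force: [0.4, -0.1, -0.1]
opening: 0.006
```

```bash
python3 -c "
from h import *
to(593,18,120,2.62);pol()"
```

```text
t 5.25 pos [608.9  98.8 123.2] rpy [ 3.135 -0.     2.553] F [ 0.4 -0.1 -0.1] op 0.01 j6 -0.94 tooldelta mm [-31.6 -76.1   2.6]
rotvec [ 0.007 -0.    -0.067]
r 75.8 ang 5.9 tool y dir 56.3
```

play_rows:
  moves:
    - [-0.011, -0.025, 0, 0, 0, 0, 0]
    - [-0.011, -0.025, 0, 0, 0, 0, 0]
    - [-0.009, -0.024, 0, 0, 0, -0.06, 0]
    - [0, 0, 0, 0, 0, 0, 0]
    - [0, 0, 0, 0, 0, 0, 0]

```text
t: 5.75
eef_pos: [592.7, 14.8, 122.9]
tcp_rot: [3.135, 0.0, 2.595]
ft_force: [0.5, 0.8, -1.2]
opening: 0.006
```

```bash
python3 -c "
from h import *
to(593,18,52,2.62);pol()"
```

```text
t 5.75 pos [592.7  14.8 122.9] rpy [3.135 0.    2.595] F [ 0.5  0.8 -1.2] op 0.01 j6 -1.12 tooldelta mm [ 1.4  2.5 71. ]
rotvec [ 0.007  0.    -0.025]
r 96.5 ang -52.2 tool y dir 58.7
```

play_rows:
  moves:
    - [0, 0, 0.03, 0.007, 0, -0.02, 0]
    - [0, 0, 0.02, 0, 0, 0, 0]
    - [0, 0, 0.01, 0, 0, 0, 0]
    - [0, 0, 0.005, 0, 0, 0, 0]
    - [0, 0, 0, 0, 0, 0, 0]

```text
t: 6.25
eef_pos: [594.5, 16.6, 57.2]
tcp_rot: [3.14, 0.003, 2.608]
ft_force: [-0.6, 0.0, -0.5]
opening: 0.004
```

```bash
python3 -c "
from h import *
to(593,18,52,2.62);pol()
c=read_camera('scene');crop(c,'pics/s5.png',295,375,190,250,10)
p=state()['eef_pos']
for z in (0,-14,5):
    u,v=proj(c,p+np.array([0,0,z]));print(z,(u-295)*10,(v-190)*10)
"
```

```text
t 6.25 pos [594.5  16.6  57.2] rpy [3.140e+00 3.000e-03 2.608e+00] F [-0.6  0.  -0.5] op 0.0 j6 -1.12 tooldelta mm [2.  0.4 5.2]
rotvec [ 0.001  0.003 -0.012]
r 96.2 ang -50.7 tool y dir 59.4
0 277.87090254626264 359.2649452965708
-14 276.82634514640426 391.77473015359396
5 278.247972037629 347.5294025278157
```

View pics/s5.png

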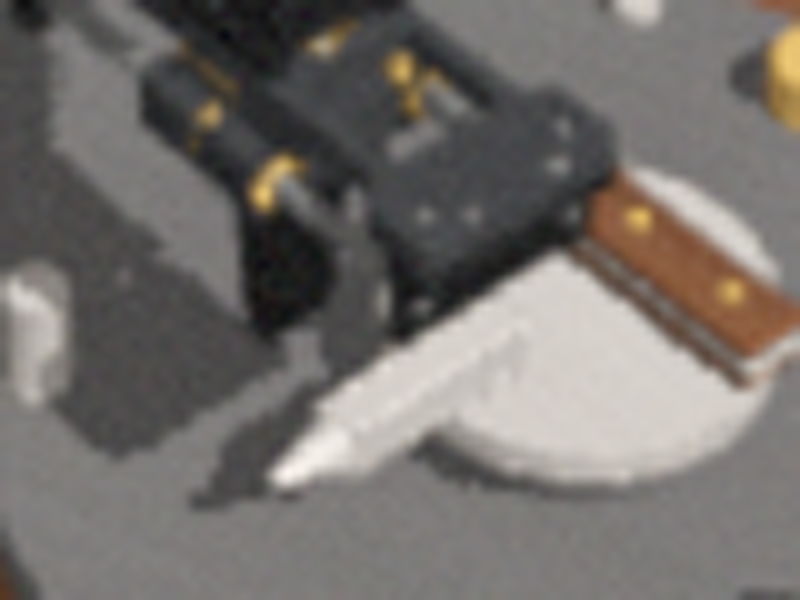

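```bash
python3 -c "
from h import *
t=read_camera('top');s=read_camera('scene')
f=lambda x,o:(x+.5)/4.2-.5+o
for z in (140,160,180):
  for u,v in((495,170),(450,265)): print(z,ray(t,f(u,210),f(v,135),z).round(1))
i=cv2.imread('pics/scene0.png')[80:160,520:620];cv2.imwrite('pics/z0.png',cv2.resize(i,None,fx=7,fy=7,interpolation=cv2.INTER_CUBIC))
p=np.array([195.2,593.5,194.8]);y=np.array([.32,.95,0])
for k in(-59.5,-47.5,0,47.5,59.5):
  u,v=proj(s,p+k*y-np.array([0,0,14]));print(k,(u-520)*7,(v-80)*7)
"
```

```text
140 [595.4 -62.  140. ]
140 [533.1 -31.7 140. ]
160 [593.2 -61.7 160. ]
160 [531.9 -31.9 160. ]
180 [591.  -61.4 180. ]
180 [530.6 -32.1 180. ]
-59.5 60.39963360724903 462.84998712703384
-47.5 88.15949001532204 473.34332481012024
0 200.24616543379148 515.7125401854014
47.5 315.98067529881996 559.4606516938991
59.5 345.8172981981213 570.7390154866681
```

View pics/z0.png

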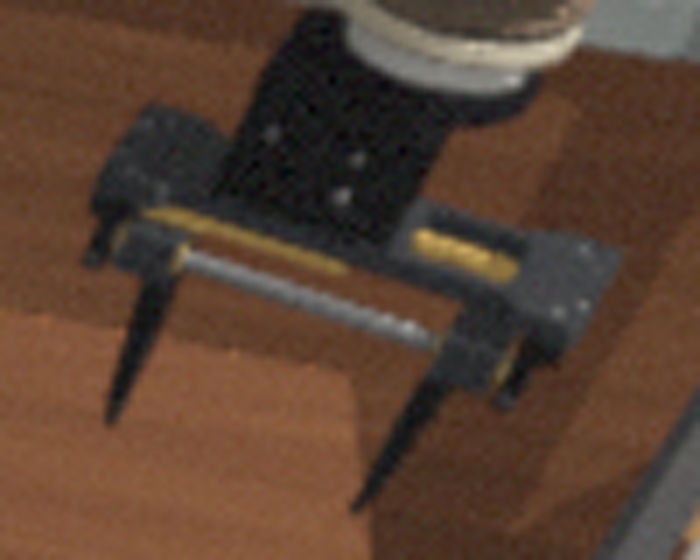

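play_rows:
  moves:
    - [0, 0, 0.006, 0, 0, 0, 0]
    - [0, 0, 0.003, 0, 0, 0, 0]
    - [0, 0, 0, 0, 0, 0, 0]

```text
t: 6.7
eef_pos: [595.7, 16.4, 50.1]
tcp_rot: [3.139, 0.007, 2.608]
ft_force: [0.5, 0.3, -0.6]
opening: 0.004
```

play_rows:
  moves:
    - [0, 0.006, 0, 0, 0, 0, 0]
    - [0, 0.006, 0, 0, 0, 0, 0]
    - [0, 0.006, 0, 0, 0, 0, 0]
    - [0, 0.006, 0, 0, 0, 0, 0]

```text
t: 7.1
eef_pos: [608.9, 38.0, 50.5]
tcp_rot: [3.139, 0.007, 2.607]
ft_force: [0.0, -3.3, -0.8]
opening: 0.006
```

```bash
python3 -c "
from h import *
to(593,18,52,2.62);pol()
c=read_camera('scene');crop(c,'pics/s6.png',295,375,190,250,10)
p=state()['eef_pos']
for z in (0,-14,8):
    u,v=proj(c,p+np.array([0,0,z]));print(z,(u-295)*10,(v-190)*10)
"
```

```text
t 7.1 pos [608.9  38.   50.5] rpy [3.139 0.007 2.607] F [ 0.  -3.3 -0.8] op 0.01 j6 -1.08 tooldelta mm [  3.5 -25.3  -1.6]
rotvec [ 0.003  0.007 -0.013]
r 92.2 ang -35.1 tool y dir 59.4
0 334.4028660980041 431.40467301624966
-14 332.90298814924085 463.605712008831
8 335.2707205802591 412.7726129569581
```

View pics/s6.png

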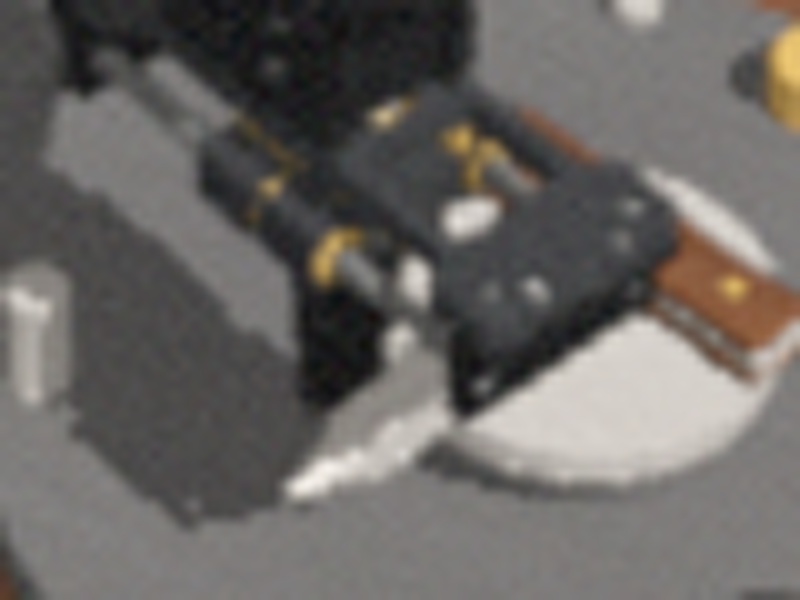

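play_rows:
  moves:
    - [-0.001, 0.01, 0, 0, 0, -0.11, 0]
    - [-0.001, 0.01, 0, 0, 0, -0.11, 0]
    - [-0.001, 0.01, 0, 0, 0, -0.11, 0]
    - [-0.001, 0.01, 0, 0, 0, -0.11, 0]

```text
t: 7.55
eef_pos: [625.9, 75.0, 50.1]
tcp_rot: [-3.139, 0.003, 3.062]
ft_force: [-1.7, -2.0, 0.1]
opening: 0.007
```

```bash
python3 -c "
from h import *
to(593,18,52,2.62);pol()
c=read_camera('scene');crop(c,'pics/s7.png',295,375,190,250,10)
"
```

```text
t 7.55 pos [625.9  75.   50.1] rpy [-3.139e+00  3.000e-03  3.062e+00] F [-1.7 -2.   0.1] op 0.01 j6 -1.47 tooldelta mm [ 28.3 -59.4  -1.9]
rotvec [-0.001  0.003  0.442]
r 93.8 ang -9.8 tool y dir 85.4
```

View pics/s7.png

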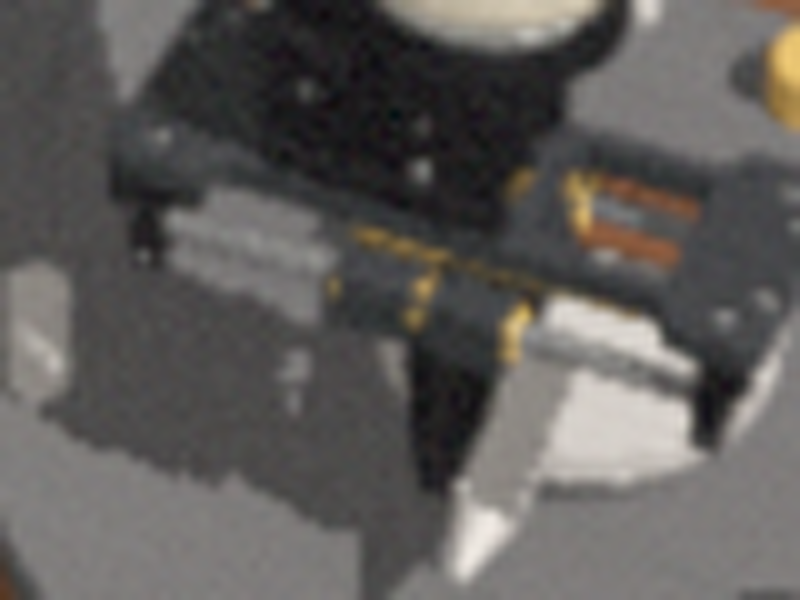

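play_rows:
  moves:
    - [0.002, 0.01, 0, 0, 0, -0.11, 0]
    - [0.002, 0.01, 0, 0, 0, -0.11, 0]
    - [0.002, 0.01, 0, 0, 0, -0.11, 0]
    - [0.001, 0.01, 0, 0, 0, -0.1, 0]

```text
t: 8.0
eef_pos: [619.2, 115.1, 50.6]
tcp_rot: [-3.135, 0.01, -2.778]
ft_force: [3.2, -2.7, -1.5]
opening: 0.005
```

```bash
python3 -c "
from h import *
to(593,18,52,2.62);pol()
c=read_camera('scene');crop(c,'pics/s8.png',315,415,200,275,8)
"
```

```text
t 8.0 pos [619.2 115.1  50.6] rpy [-3.135  0.01  -2.778] F [ 3.2 -2.7 -1.5] op 0.0 j6 -1.85 tooldelta mm [ 59.1 -81.4  -1.4]
rotvec [-0.002  0.012  0.885]
r 89.1 ang 15.7 tool y dir -249.1
```

View pics/s8.png

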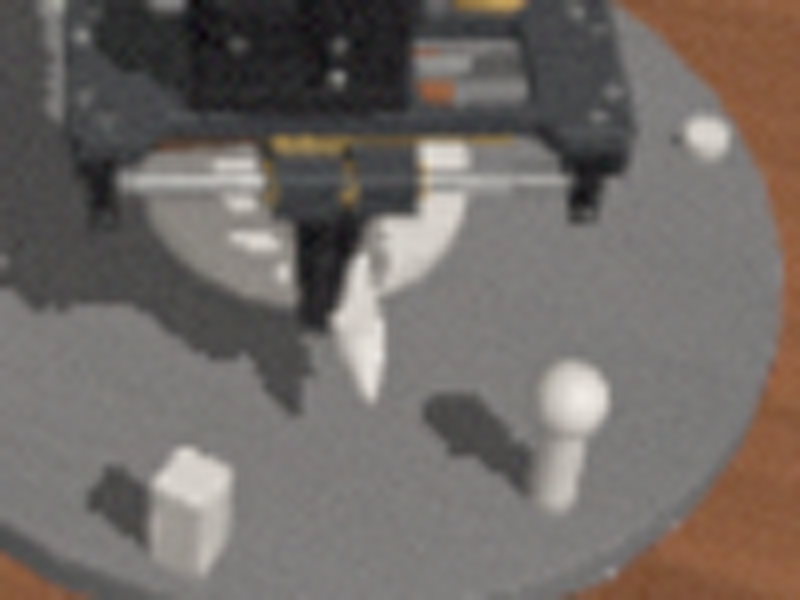

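```bash
cat >> h.py <<'E'
def nose(c,u,v,x0,y0,k,hub=(533.5,91),z=62):
    p=ray(c,(u+.5)/k-.5+x0,(v+.5)/k-.5+y0,z);d=p[:2]-np.array(hub);print("nose",p.round(1),"r",np.hypot(*d).round(1),"ang",np.degrees(np.arctan2(d[1],d[0])).round(1))
E
python3 -c "
from h import *
c=read_camera('scene');nose(c,372,402,315,200,8);nose(c,573,398,315,200,8,z=70);nose(c,557,505,315,200,8,z=20)
"
```

```text
nose [646.5 144.   62. ] r 124.8 ang 25.1
nose [628.4 208.7  70. ] r 151.2 ang 51.1
nose [634.8 210.9  20. ] r 157.0 ang 49.8
```

play_rows:
  moves:
    - [0.002, 0.01, 0, 0, 0, -0.11, 0]
    - [0.002, 0.01, 0, 0, 0, -0.11, 0]
    - [0.001, 0.006, 0, 0, 0, -0.08, 0]
    - [0, 0, 0, 0, 0, 0, 0]

```text
t: 8.5
eef_pos: [605.1, 136.2, 51.0]
tcp_rot: [-3.13, 0.011, -2.488]
ft_force: [0.7, 1.1, 0.2]
opening: 0.007
```

```bash
python3 -c "
from h import *
to(593,18,52,2.62);pol()
c=read_camera('scene');crop(c,'pics/s9.png',315,415,200,275,8)
crop(read_camera('top'),'pics/t9.png',210,310,135,210,8)
"
```

```text
t 8.5 pos [605.1 136.2  51. ] rpy [-3.13   0.011 -2.488] F [0.7 1.1 0.2] op 0.01 j6 -2.1 tooldelta mm [ 81.4 -86.5  -0.9]
rotvec [-0.004  0.016  1.175]
r 84.6 ang 32.3 tool y dir -232.6
```

View pics/s9.png

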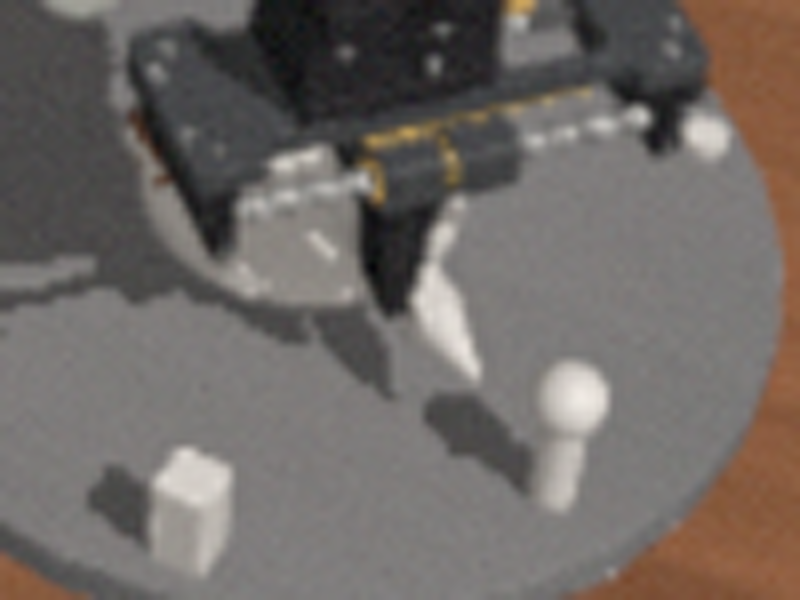

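View pics/t9.png

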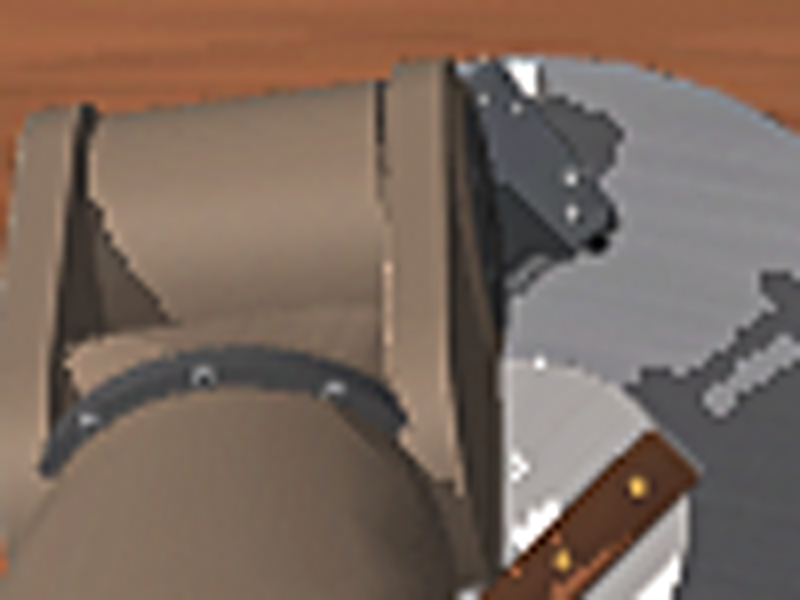

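```bash
python3 -c "
from h import *
c=read_camera('scene');nose(c,477,378,315,200,8)
t=read_camera('top')
a=[ray(t,(u+.5)/8-.5+210,(v+.5)/8-.5+135,72) for u,v in((637,485),(562,560))]
print(a);d=a[1]-a[0];print(np.degrees(np.arctan2(d[1],d[0]))-90)
"
```

```text
nose [624.1 175.2  62. ] r 123.7 ang 42.9
[array([545.39115355,  48.76906845,  72.        ]), array([518.45942254,  76.07624832,  72.        ])]
44.60339743394124
```

play_rows:
  moves:
    - [0.001, 0.006, 0, 0, 0, 0, 0]
    - [0.001, 0.003, 0, 0, 0, 0, 0]
    - [0, 0, 0, 0, 0, 0, 0]
    - [-0.003, -0.015, 0, 0, 0, 0, 0]
    - [0, -0.015, 0, 0, 0, 0, 0]
    - [0, 0, -0.04, 0, 0, 0, 0]
    - [0, 0, -0.04, 0, 0, 0, 0]

```text
t: 9.4
eef_pos: [617.9, 115.8, 127.7]
tcp_rot: [-3.136, 0.002, -2.495]
ft_force: [0.2, 0.1, -0.1]
opening: 0.007
```

play_rows:
  moves:
    - [0.045, 0, -0.02, 0, 0, 0, 0]
    - [0.045, 0, 0, 0, 0, 0, 0]
    - [0.045, 0, 0, 0, 0, 0, 0]
    - [0.02, -0.04, 0, 0, 0, 0, 0]
    - [0, -0.04, 0, 0, 0, 0, 0]
    - [0, -0.04, 0, 0, 0, 0, 0]
    - [0, 0, 0, 0, 0, 0, 0]

```text
t: 10.1
eef_pos: [567.6, -86.8, 154.9]
tcp_rot: [-3.131, 0.009, -2.499]
ft_force: [-0.3, 1.2, -0.7]
opening: 0.004
```

```bash
python3 -c "
from h import *
to(593,18,52,2.62);pol()
c=read_camera('scene');crop(c,'pics/s10.png',315,415,200,275,8)
crop(read_camera('top'),'pics/t10.png',215,315,140,215,8)
"
```

```text
t 10.1 pos [567.6 -86.8 154.9] rpy [-3.131  0.009 -2.499] F [-0.3  1.2 -0.7] op 0.0 j6 -2.48 tooldelta mm [-82.3  69.8 102.9]
rotvec [-0.004  0.014  1.164]
r 181.1 ang -79.2 tool y dir -233.2
```

View pics/s10.png

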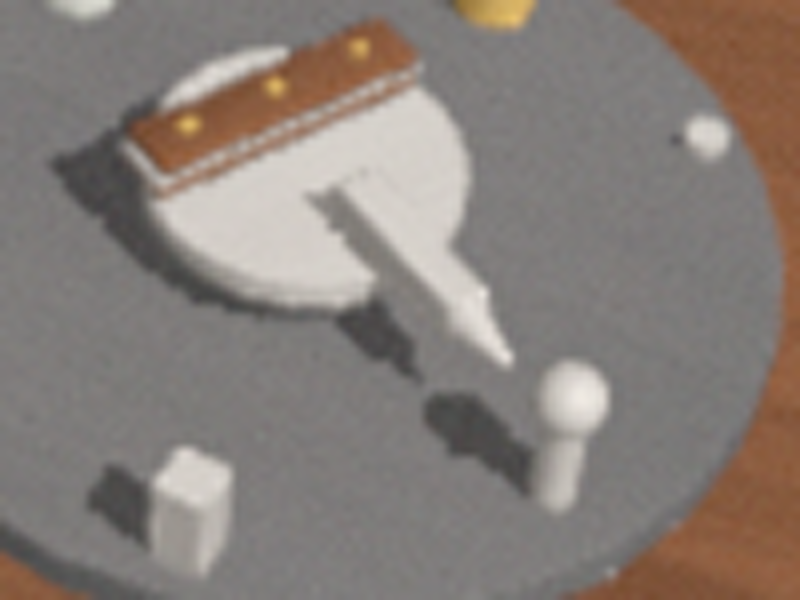

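View pics/t10.png

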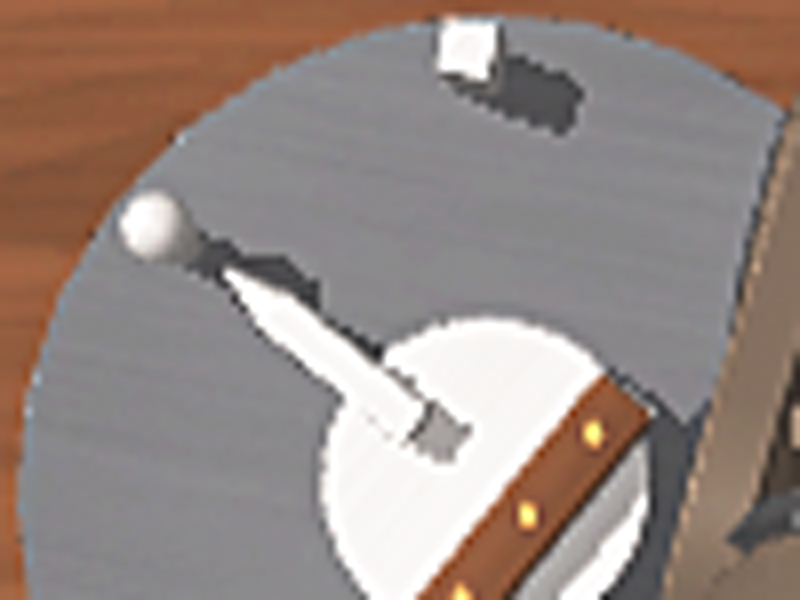

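```bash
python3 -c "
from h import *
t=read_camera('top');s=read_camera('scene')
g=lambda u,v,z:ray(t,(u+.5)/8-.5+215,(v+.5)/8-.5+140,z)[:2]
h=lambda u,v,z:ray(s,(u+.5)/8-.5+315,(v+.5)/8-.5+200,z)[:2]
an=lambda d:np.degrees(np.arctan2(d[1],d[0])).round(2)
n=g(228,272,62);b=g(154,226,70);pins=[g(593,434,72),g(528,515,72),g(461,593,72)];root=g(418,428,72)
print('top n',n,'b',b,'pins ang',an(pins[2]-pins[0])-90,'root',root,'root->nose',an(n-root))
ps=[h(189,124,72),h(276,87,72),h(360,47,72)]
n2=h(510,364,62);b2=h(573,398,70);print('sc n',n2,'b',b2,'pins',an(ps[2]-ps[0])-90)
for nm,pp,nn,bb in(('top',pins,n,b),('sc',ps,n2,b2)):
  mid=np.mean(pp,0)
  for A in(48,50,52):
    H=mid+22*np.array([np.cos(np.radians(A)),np.sin(np.radians(A))]);print(nm,A,H,'nose',an(nn-H),'ball',an(bb-H))
"
```

```text
top n [611.01209164 184.25468879] b [627.23646041 209.89890981] pins ang 49.94 root [552.25431073 113.64092892] root->nose 50.24
sc n [614.13996407 184.44847887] b [628.35125   208.7100546] pins 51.02000000000001
top 48 [535.36402123  90.46033293] nose 51.11 ball 52.43
top 50 [534.7844753   90.96412451] nose 50.75 ball 52.14
top 52 [534.18770034  91.44738334] nose 50.38 ball 51.85
sc 48 [536.72712825  89.60862536] nose 50.78 ball 52.43
sc 50 [536.14758232  90.11241695] nose 50.42 ball 52.14
sc 52 [535.55080737  90.59567578] nose 50.06 ball 51.84
```

play_rows:
  moves:
    - [-0.033, 0.031, 0, 0, 0, 0, 0]
    - [-0.033, 0.031, 0, 0, 0, 0, 0]
    - [-0.033, 0.031, 0, 0, 0, 0, 0]
    - [-0.033, 0.031, 0, 0, 0, 0, 0]
    - [-0.02, 0.016, 0, 0, 0, 0, 0]
    - [0, 0, 0, 0, 0, 0, 0]

```text
t: 10.9
eef_pos: [599.3, 132.5, 155.2]
tcp_rot: [-3.135, 0.007, -2.492]
ft_force: [0.0, -0.1, -0.1]
opening: 0.004
```

```bash
python3 -c "
from h import *
to(607,137,50);pol()
"
```

```text
t 10.9 pos [599.3 132.5 155.2] rpy [-3.135  0.007 -2.492] F [ 0.  -0.1 -0.1] op 0.0 j6 -2.11 tooldelta mm [ -8.2  -0.3 105.3]
r 77.8 ang 32.2 tool y dir -232.8
```

play_rows:
  moves:
    - [-0.008, -0.003, 0.03, 0, 0, 0, 0]
    - [0, 0, 0.03, 0, 0, 0, 0]
    - [0, 0, 0.02, 0, 0, 0, 0]
    - [0, 0, 0.01, 0, 0, 0, 0]
    - [0, 0, 0.003, 0, 0, 0, 0]
    - [0, 0, 0, 0, 0, 0, 0]

```text
t: 11.5
eef_pos: [606.1, 136.3, 61.6]
tcp_rot: [-3.134, 0.007, -2.485]
ft_force: [0.2, -1.0, -0.6]
opening: 0.006
```

```bash
python3 -c "
from h import *
to(598,146.8,50);pol()
"
```

```text
t 11.5 pos [606.1 136.3  61.6] rpy [-3.134  0.007 -2.485] F [ 0.2 -1.  -0.6] op 0.01 j6 -2.11 tooldelta mm [ 0.1 13.4 11.5]
r 85.6 ang 32.0 tool y dir -232.4
```

play_rows:
  moves:
    - [0, 0, 0.008, 0, 0, 0, 0]
    - [0, 0.002, 0.003, 0, 0, 0, 0]
    - [0, 0.003, 0, 0, 0, 0, 0]
    - [0, 0.001, 0, 0, 0, 0, 0]
    - [0, 0.001, 0, 0, 0, 0, 0]

```text
t: 12.0
eef_pos: [602.7, 142.1, 52.5]
tcp_rot: [-3.131, 0.011, -2.486]
ft_force: [0.4, 0.1, 0.2]
opening: 0.006
```

```bash
python3 -c "
from h import *
to(598,146.8,50);pol()
c=read_camera('scene');crop(c,'pics/s11.png',315,415,200,275,8)
"
```

```text
t 12.0 pos [602.7 142.1  52.5] rpy [-3.131  0.011 -2.486] F [0.4 0.1 0.2] op 0.01 j6 -2.1 tooldelta mm [0.9 6.6 2.5]
r 86.0 ang 36.4 tool y dir -232.4
```

View pics/s11.png

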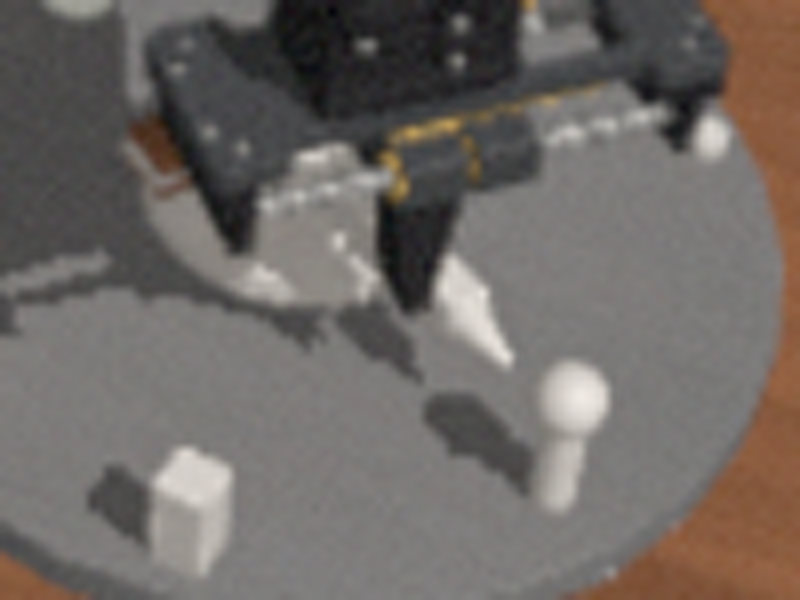

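play_rows:
  moves:
    - [0, 0.002, 0, 0, 0, 0, 0]
    - [0, 0.001, 0, 0, 0, 0, 0]
    - [0, 0.001, 0, 0, 0, 0, 0]

```text
t: 12.35
eef_pos: [600.4, 145.6, 53.0]
tcp_rot: [-3.131, 0.012, -2.485]
ft_force: [1.2, -1.1, 1.9]
opening: 0.001
```

play_rows:
  moves:
    - [0, 0.001, 0, 0, 0, 0, 0]

```text
t: 12.45
eef_pos: [600.0, 146.4, 53.2]
tcp_rot: [-3.13, 0.012, -2.485]
ft_force: [-0.5, -0.5, 1.1]
opening: 0.004
```

play_rows:
  moves:
    - [0, 0.001, 0, 0, 0, 0, 0]

```text
t: 12.55
eef_pos: [599.4, 147.3, 53.3]
tcp_rot: [-3.13, 0.012, -2.485]
ft_force: [-0.2, -0.4, 1.1]
opening: 0.009
```

```bash
python3 -c "
from h import *
to(598,146.8,50);pol()
c=read_camera('scene');crop(c,'pics/s12.png',315,415,200,275,8)
"
```

```text
t 12.55 pos [599.4 147.3  53.3] rpy [-3.13   0.012 -2.485] F [-0.2 -0.4  1.1] op 0.01 j6 -2.09 tooldelta mm [1.4 0.5 3.3]
r 86.6 ang 40.5 tool y dir -232.4
```

View pics/s12.png

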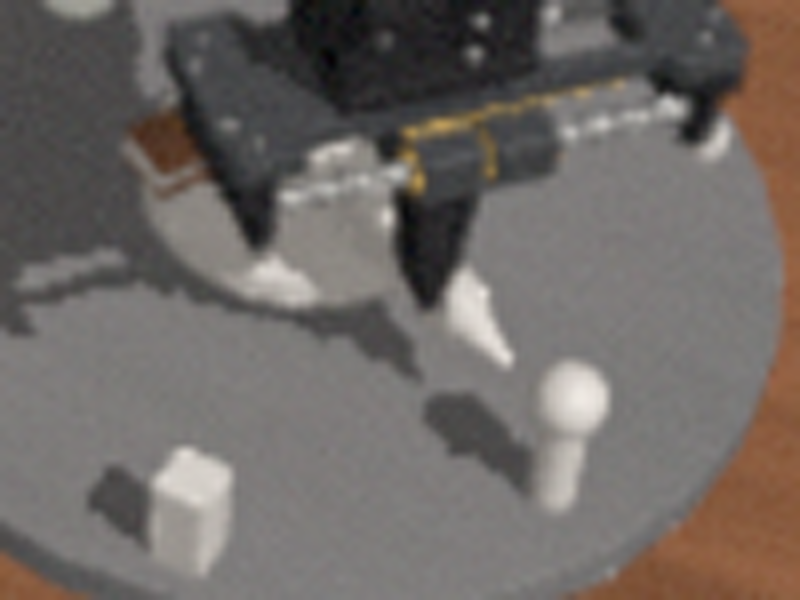

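play_rows:
  moves:
    - [0, 0.001, 0.001, 0, 0, 0, 0]

```text
t: 12.7
eef_pos: [599.0, 147.9, 52.9]
tcp_rot: [-3.13, 0.013, -2.485]
ft_force: [-2.2, -6.3, 15.1]
opening: 0.002
```

play_rows:
  moves:
    - [0, 0.001, 0, 0, 0, 0, 0]

```text
t: 12.8
eef_pos: [598.6, 148.5, 53.3]
tcp_rot: [-3.129, 0.013, -2.485]
ft_force: [0.5, -0.7, -0.2]
opening: 0.004
```

play_rows:
  moves:
    - [0, 0.001, 0, 0, 0, 0, 0]

```text
t: 12.9
eef_pos: [597.9, 149.3, 53.3]
tcp_rot: [-3.129, 0.013, -2.485]
ft_force: [0.0, -0.3, 0.2]
opening: 0.006
```

```bash
python3 -c "
from h import *
to(598,146.8,50);pol()
c=read_camera('scene');crop(c,'pics/s13.png',315,415,200,275,8)
"
```

```text
t 12.9 pos [597.9 149.3  53.3] rpy [-3.129  0.013 -2.485] F [ 0.  -0.3  0.2] op 0.01 j6 -2.08 tooldelta mm [ 1.5 -2.   3.3]
r 86.9 ang 42.1 tool y dir -232.4
```

View pics/s13.png

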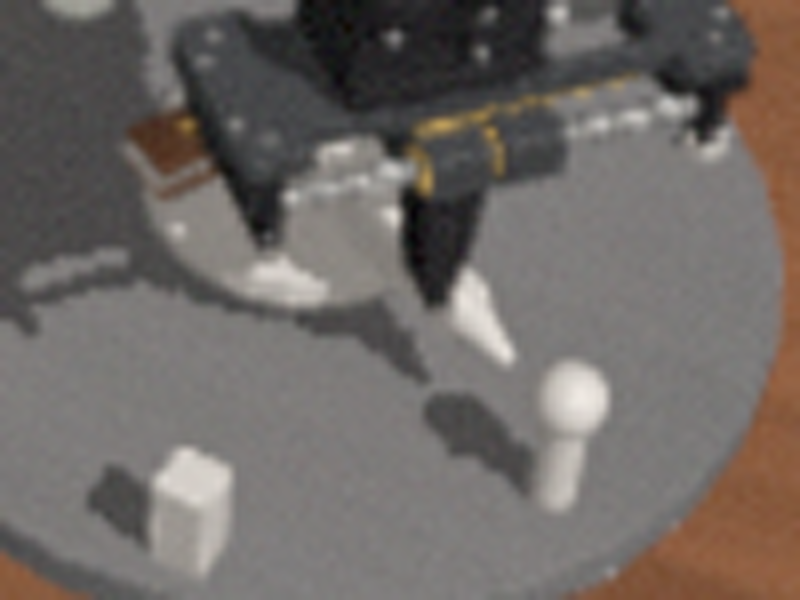

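play_rows:
  moves:
    - [0, 0.001, 0, 0, 0, 0, 0]
    - [0, 0.001, 0, 0, 0, 0, 0]

```text
t: 13.15
eef_pos: [596.8, 151.0, 53.2]
tcp_rot: [-3.129, 0.013, -2.485]
ft_force: [0.2, -1.6, 2.4]
opening: 0.007
```

```bash
python3 -c "
from h import *
to(598,146.8,50);pol()
c=read_camera('scene');crop(c,'pics/s14.png',315,415,200,275,8)
nose(c,510,364,315,200,8);nose(c,515,362,315,200,8);nose(c,519,360,315,200,8)
a=np.radians(52);nn=[534.5+121*np.cos(a),91+121*np.sin(a),62];u,v=proj(c,nn);print((u+.5-315)*8-.5,(v+.5-200)*8-.5)
"
```

```text
t 13.15 pos [596.8 151.   53.2] rpy [-3.129  0.013 -2.485] F [ 0.2 -1.6  2.4] op 0.01 j6 -2.08 tooldelta mm [ 1.6 -4.1  3.3]
r 87.2 ang 43.5 tool y dir -232.4
nose [614.1 184.4  62. ] r 123.4 ang 49.2
nose [612.7 185.9  62. ] r 123.6 ang 50.1
nose [611.3 187.   62. ] r 123.6 ang 51.0
518.838880285818 354.6163772541504
```

View pics/s14.png

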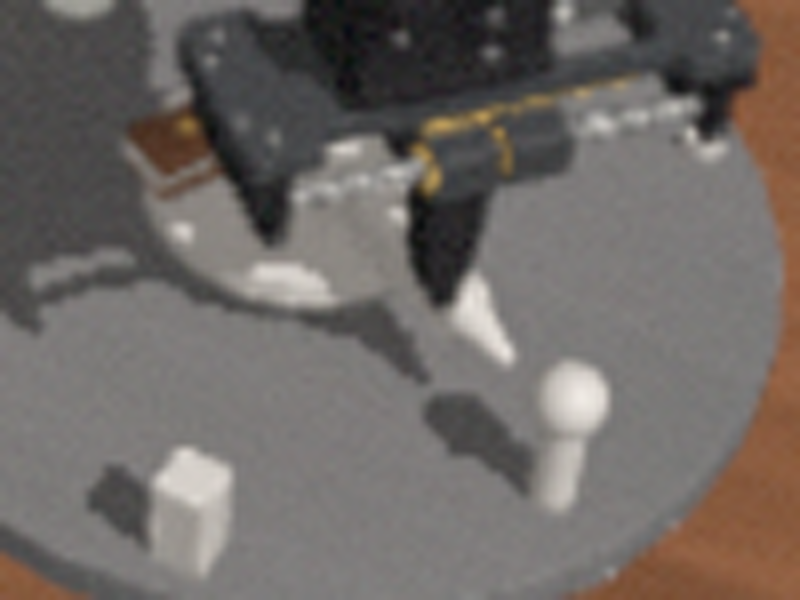

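play_rows:
  moves:
    - [0, -0.008, -0.004, 0, 0, 0, 0]
    - [0, -0.006, 0, 0, 0, 0, 0]
    - [0, 0, 0.006, 0, 0, 0, 0]
    - [0, 0, 0.006, 0, 0, 0, 0]
    - [0, 0, 0.004, 0, 0, 0, 0]
    - [0, 0, 0.001, 0, 0, 0, 0]

```text
t: 13.8
eef_pos: [605.5, 138.9, 38.3]
tcp_rot: [-3.13, 0.012, -2.486]
ft_force: [0.5, -0.4, -0.2]
opening: 0.006
```

```bash
python3 -c "
from h import *
to(598,146.8,42);pol()
c=read_camera('scene');crop(c,'pics/s15.png',315,415,200,275,8)
"
```

```text
t 13.8 pos [605.5 138.9  38.3] rpy [-3.13   0.012 -2.486] F [ 0.5 -0.4 -0.2] op 0.01 j6 -2.1 tooldelta mm [ 1.1 10.8 -3.8]
r 86.5 ang 33.6 tool y dir -232.4
```

View pics/s15.png

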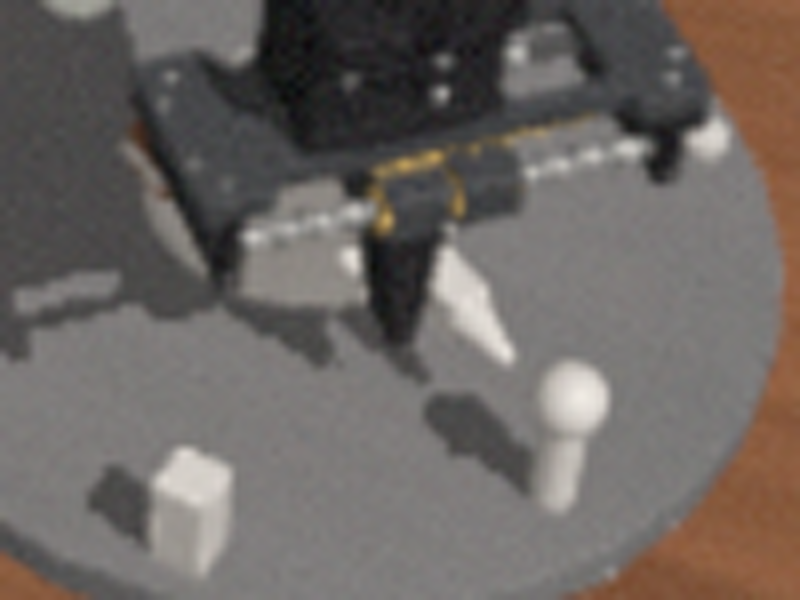

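play_rows:
  moves:
    - [0, 0.004, 0, 0, 0, 0, 0]
    - [0, 0.002, 0, 0, 0, 0, 0]
    - [0, 0, 0, 0, 0, 0, 0]

```text
t: 14.15
eef_pos: [601.6, 144.0, 38.2]
tcp_rot: [-3.13, 0.011, -2.485]
ft_force: [0.7, -1.0, -0.8]
opening: 0.005
```

play_rows:
  moves:
    - [0, 0.001, 0, 0, 0, 0, 0]

```text
t: 14.25
eef_pos: [601.1, 144.8, 38.4]
tcp_rot: [-3.129, 0.012, -2.485]
ft_force: [1.3, -2.9, -1.3]
opening: 0.004
```

play_rows:
  moves:
    - [0, 0.001, 0, 0, 0, 0, 0]

```text
t: 14.35
eef_pos: [600.6, 145.6, 38.5]
tcp_rot: [-3.129, 0.012, -2.485]
ft_force: [1.5, -2.5, -0.8]
opening: 0.005
```

play_rows:
  moves:
    - [0, 0.001, 0, 0, 0, 0, 0]

```text
t: 14.45
eef_pos: [600.0, 146.4, 38.6]
tcp_rot: [-3.129, 0.012, -2.485]
ft_force: [0.7, -2.3, -0.1]
opening: 0.006
```

```bash
python3 -c "
from h import *
to(598,146.8,42);pol()
c=read_camera('scene');crop(c,'pics/s16.png',315,415,200,275,8)
"
```

```text
t 14.45 pos [600.  146.4  38.6] rpy [-3.129  0.012 -2.485] F [ 0.7 -2.3 -0.1] op 0.01 j6 -2.09 tooldelta mm [ 1.3  1.5 -3.4]
r 86.6 ang 39.8 tool y dir -232.4
```

View pics/s16.png

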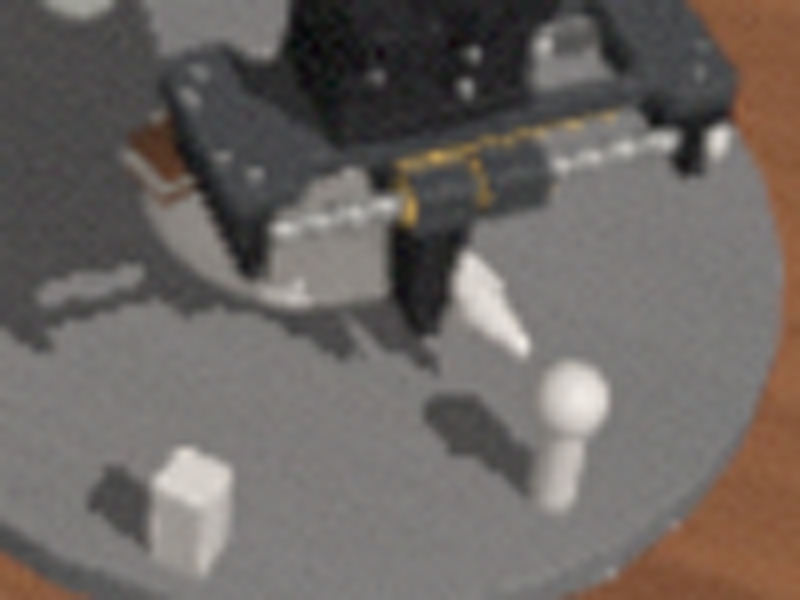

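play_rows:
  moves:
    - [0, -0.015, 0, 0, 0, 0, 0]
    - [0, -0.015, 0, 0, 0, 0, 0]
    - [0, 0, -0.04, 0, 0, 0, 0]
    - [0, 0, -0.04, 0, 0, 0, 0]
    - [0, 0, -0.03, 0, 0, 0, 0]

```text
t: 15.0
eef_pos: [617.7, 118.4, 147.7]
tcp_rot: [-3.135, 0.005, -2.486]
ft_force: [-0.4, 0.3, 0.2]
opening: 0.008
```

play_rows:
  moves:
    - [0.045, 0, 0, 0, 0, 0.12, 0]
    - [0.045, 0, 0, 0, 0, 0.12, 0]
    - [0.045, 0, 0, 0, 0, 0.12, 0]
    - [0.02, -0.04, 0, 0, 0, 0.12, 0]
    - [0, -0.04, 0, 0, 0, 0.12, 0]
    - [0, -0.04, 0, 0, 0, 0.12, 0]
    - [0, -0.02, 0, 0, 0, 0.12, 0]
    - [0, 0, 0, 0, 0, 0.1, 0]

```text
t: 15.8
eef_pos: [501.5, -107.9, 153.3]
tcp_rot: [3.136, 0.021, 2.817]
ft_force: [0.3, -0.3, 0.5]
opening: 0.002
```

```bash
python3 -c "
from h import *
to(598,146.8,42);pol()
c=read_camera('scene');crop(c,'pics/s17.png',315,415,200,275,8)
crop(read_camera('top'),'pics/t17.png',215,315,140,215,8)
"
```

```text
t 15.8 pos [ 501.5 -107.9  153.3] rpy [3.136 0.021 2.817] F [ 0.3 -0.3  0.5] op 0.0 j6 -1.6 tooldelta mm [ -7.8 271.6 112.9]
r 201.5 ang -99.1 tool y dir 71.4
```

View pics/s17.png

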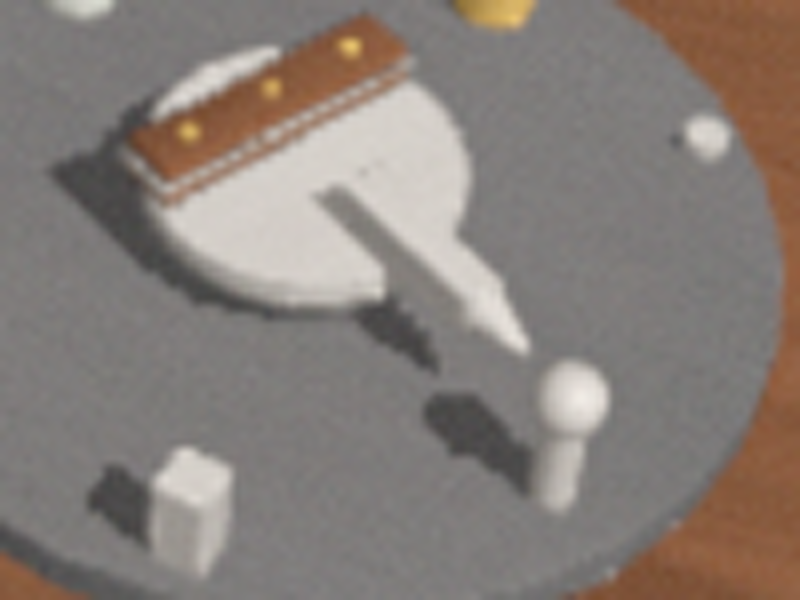

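View pics/t17.png

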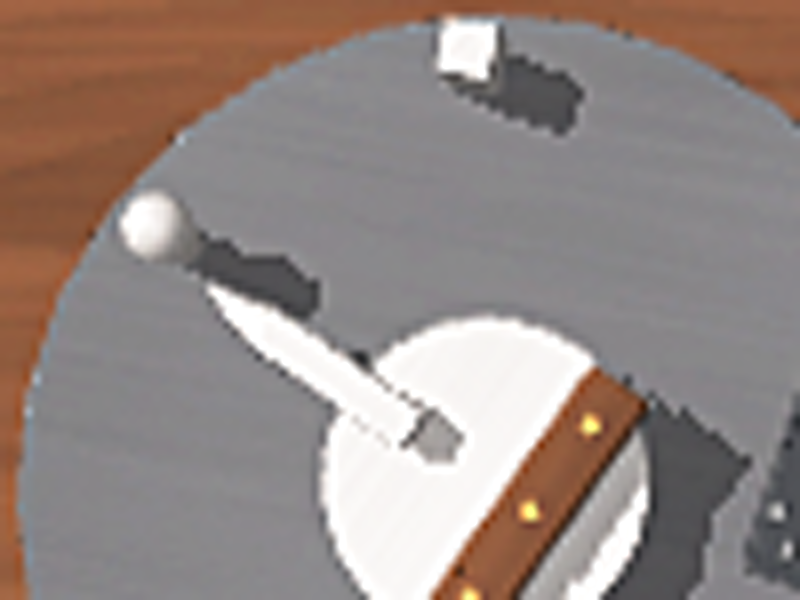

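```bash
cat > m.py <<'E'
from h import *
def pins(img,c,box):
    x0,x1,y0,y1=box
    hsv=cv2.cvtColor(np.ascontiguousarray(img[y0:y1,x0:x1]),cv2.COLOR_RGB2HSV).astype(int)
    im=img[y0:y1,x0:x1].astype(float)
    # yellowness: green relative to wood; wood has g/r ~0.5, pins ~0.8
    w=np.clip(im[:,:,1]-0.62*im[:,:,0],0,None)*((im[:,:,0]-im[:,:,2])>60)
    m=(w>10).astype(np.uint8);n,lab,st,ce=cv2.connectedComponentsWithStats(m)
    out=[]
    for k in range(1,n):
        ys,xs=np.where(lab==k);ww=w[ys,xs]
        out.append((len(xs),(xs*ww).sum()/ww.sum()+x0,(ys*ww).sum()/ww.sum()+y0))
    return sorted(out,key=lambda o:-o[0])
if __name__=="__main__":
  t=read_camera('top');s=read_camera('scene')
  i0=cv2.imread('pics/top0.png')[:,:,::-1];j0=cv2.imread('pics/scene0.png')[:,:,::-1]
  for nm,c,im,box in(('t0',t,i0,(245,300,180,222)),('t',t,t['img'],(245,300,180,222)),('s0',s,j0,(335,385,195,235)),('s',s,s['img'],(325,375,200,225))):
    P=pins(im,c,box)[:5];print(nm,[(a,round(b,1),round(d,1)) for a,b,d in P])
    X=np.array([ray(c,b,d,72)[:2] for _,b,d in P[:3]]);X=X[np.argsort(X[:,1])]
    d=X[-1]-X[0]; L=np.hypot(*d);
    A=np.arctan2(d[1],d[0])-np.pi/2 if nm[-1]!='0' else np.arctan2(d[1],d[0])-np.pi/2
    print(X.round(1).tolist(),'L',L.round(1),'A',np.degrees(A).round(2),'hub',(X.mean(0)+22*np.array([np.cos(A),np.sin(A)])).round(2))
E
python3 m.py
```

```text
t0 [(5, np.float64(259.3), np.float64(199.5)), (5, np.float64(270.6), np.float64(205.9)), (5, np.float64(282.2), np.float64(212.4))]
[[495.8, 69.3], [514.9, 102.7], [533.9, 135.4]] L 76.3 A -29.97 hub [533.9   91.44]
t [(5, np.float64(288.3), np.float64(192.7)), (5, np.float64(280.8), np.float64(203.4)), (5, np.float64(273.2), np.float64(214.4)), (1, np.float64(288.0), np.float64(186.0)), (1, np.float64(286.0), np.float64(189.0))]
[[552.7, 51.2], [521.8, 73.3], [490.2, 95.2]] L 76.4 A 54.85 hub [534.22  91.24]
s0 [(75, np.float64(376.8), np.float64(198.1)), (10, np.float64(358.4), np.float64(211.6)), (10, np.float64(367.8), np.float64(218.8)), (9, np.float64(349.3), np.float64(204.6)), (1, np.float64(361.0), np.float64(215.0))]
[[517.7, 100.7], [536.6, 133.9], [443.6, 138.3]] L 83.1 A 63.1 hub [509.24 143.9 ]
s [(10, np.float64(358.3), np.float64(205.5)), (10, np.float64(348.3), np.float64(210.8)), (8, np.float64(338.2), np.float64(216.1)), (6, np.float64(373.4), np.float64(200.7)), (1, np.float64(363.0), np.float64(204.0))]
[[555.4, 50.1], [524.8, 71.9], [493.5, 93.7]] L 75.7 A 54.84 hub [537.19  89.89]
```

play_rows:
  moves:
    - [0, 0, 0, 0, 0, 0.12, 0]
    - [0, 0, 0, 0, 0, 0.12, 0]
    - [0, 0, 0, 0, 0, 0.12, 0]
    - [0, 0, 0, 0, 0, 0.12, 0]
    - [0, 0, 0, 0, 0, 0.12, 0]
    - [0, 0, 0, 0, 0, 0.12, 0]
    - [0, 0, 0, 0, 0, 0.12, 0]
    - [0, 0, 0, 0, 0, 0.12, 0]

```text
t: 16.8
eef_pos: [502.5, -100.9, 153.6]
tcp_rot: [3.121, 0.007, 1.865]
ft_force: [0.1, -0.4, -0.3]
opening: 0.006
```

play_rows:
  moves:
    - [0, 0, 0, 0, 0, 0.12, 0]
    - [0, 0, 0, 0, 0, 0.12, 0]
    - [0, 0, 0, 0, 0, 0.12, 0]
    - [0, 0, 0, 0, 0, 0.12, 0]
    - [0, 0, 0, 0, 0, 0.12, 0]
    - [0, 0, 0, 0, 0, 0.12, 0]
    - [0, 0, 0, 0, 0, 0.12, 0]
    - [0, 0, 0, 0, 0, 0, 0]

```text
t: 17.6
eef_pos: [503.8, -96.2, 154.1]
tcp_rot: [3.124, -0.011, 1.021]
ft_force: [-0.0, -0.6, -0.4]
opening: 0.006
```

```bash
python3 -c "
from h import *
to(558,178,150,0.91)
"
```

```text
t 17.6 pos [503.8 -96.2 154.1] rpy [ 3.124 -0.011  1.021] F [-0.  -0.6 -0.4] op 0.01 j6 0.22 tooldelta mm [262.1 -97.    5.3]
rotvec [ 0.017 -0.012  0.111]
```

play_rows:
  moves:
    - [0.037, -0.014, 0, 0.015, -0.012, 0.1, 0]
    - [0.036, -0.018, 0, 0, 0, 0, 0]
    - [0.036, -0.018, 0, 0, 0, 0, 0]
    - [0.036, -0.018, 0, 0, 0, 0, 0]
    - [0.036, -0.018, 0, 0, 0, 0, 0]
    - [0.036, -0.018, 0, 0, 0, 0, 0]
    - [0, 0, 0, 0, 0, 0, 0]

```text
t: 18.3
eef_pos: [547.1, 151.4, 154.3]
tcp_rot: [3.139, -0.001, 0.961]
ft_force: [-0.2, 0.1, -0.1]
opening: 0.004
```

```bash
python3 -c "
from h import *
to(558,178,39,0.91)
"
```

```text
t 18.3 pos [547.1 151.4 154.3] rpy [ 3.139e+00 -1.000e-03  9.610e-01] F [-0.2  0.1 -0.1] op 0.0 j6 0.77 tooldelta mm [ 27.9  -6.6 115.3]
rotvec [ 0.003 -0.001  0.051]
```

play_rows:
  moves:
    - [0.028, -0.01, 0, 0, 0, 0.05, 0]
    - [0, 0, 0.03, 0, 0, 0, 0]
    - [0, 0, 0.03, 0, 0, 0, 0]
    - [0, 0, 0.02, 0, 0, 0, 0]
    - [0, 0, 0.01, 0, 0, 0, 0]
    - [0, 0, 0.006, 0, 0, 0, 0]
    - [0, 0, 0, 0, 0, 0, 0]

```text
t: 19.0
eef_pos: [555.6, 182.3, 56.2]
tcp_rot: [3.137, -0.002, 0.945]
ft_force: [0.4, -0.5, 0.8]
opening: 0.006
```

```bash
python3 -c "
from h import *
to(558,178,39,0.91);pol(534.1,91.3)
c=read_camera('scene');crop(c,'pics/s18.png',315,415,190,265,8)
"
```

```text
t 19.0 pos [555.6 182.3  56.2] rpy [ 3.137e+00 -2.000e-03  9.450e-01] F [ 0.4 -0.5  0.8] op 0.01 j6 0.83 tooldelta mm [-2.1  4.4 17.2]
rotvec [ 0.004 -0.002  0.035]
r 93.5 ang 76.7 tool y dir -35.9
```

View pics/s18.png

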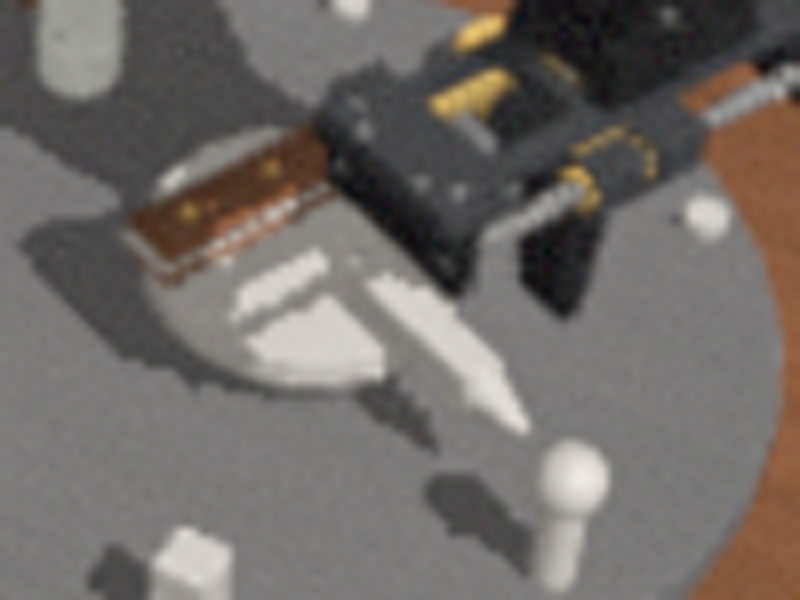

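play_rows:
  moves:
    - [0, 0, 0.01, 0, 0, 0, 0]
    - [0, 0, 0.005, 0, 0, 0, 0]
    - [0, 0, 0.001, 0, 0, 0, 0]
    - [0, 0.004, 0, 0, 0, 0, 0]
    - [0, 0.003, 0, 0, 0, 0, 0]
    - [0, 0, 0, 0, 0, 0, 0]

```text
t: 19.65
eef_pos: [563.6, 177.9, 42.1]
tcp_rot: [3.134, -0.006, 0.946]
ft_force: [-0.2, -0.8, 0.3]
opening: 0.002
```

```bash
python3 -c "
from h import *
to(567.6,170.4,39,0.91);pol(534.1,91.3)
"
```

```text
t 19.65 pos [563.6 177.9  42.1] rpy [ 3.134 -0.006  0.946] F [-0.2 -0.8  0.3] op 0.0 j6 0.82 tooldelta mm [-3.8  7.6  3.1]
rotvec [ 0.008 -0.006  0.036]
r 91.5 ang 71.2 tool y dir -35.8
```

play_rows:
  moves:
    - [-0.001, 0.002, 0.002, 0, 0, 0, 0]

```text
t: 19.75
eef_pos: [564.9, 175.9, 40.3]
tcp_rot: [3.133, -0.006, 0.946]
ft_force: [0.8, -0.4, 0.4]
opening: -0.001
```

play_rows:
  moves:
    - [0, 0.001, 0, 0, 0, 0, 0]

```text
t: 19.85
eef_pos: [565.8, 175.1, 40.2]
tcp_rot: [3.133, -0.006, 0.946]
ft_force: [0.1, 0.1, 0.5]
opening: 0.002
```

play_rows:
  moves:
    - [0, 0.001, 0, 0, 0, 0, 0]

```text
t: 19.95
eef_pos: [566.7, 174.4, 40.2]
tcp_rot: [3.133, -0.006, 0.945]
ft_force: [0.9, 0.4, 0.1]
opening: 0.002
```

play_rows:
  moves:
    - [0, 0.001, 0, 0, 0, 0, 0]

```text
t: 20.05
eef_pos: [567.5, 173.8, 40.2]
tcp_rot: [3.133, -0.006, 0.945]
ft_force: [0.2, -0.3, -0.4]
opening: 0.003
```

```bash
python3 -c "
from h import *
to(567.6,170.4,39,0.91);pol(534.1,91.3)
c=read_camera('scene');crop(c,'pics/s19.png',315,415,200,275,8)
"
```

```text
t 20.05 pos [567.5 173.8  40.2] rpy [ 3.133 -0.006  0.945] F [ 0.2 -0.3 -0.4] op 0.0 j6 0.81 tooldelta mm [-2.7  2.   1.2]
rotvec [ 0.008 -0.006  0.035]
r 89.0 ang 67.9 tool y dir -35.8
```

View pics/s19.png

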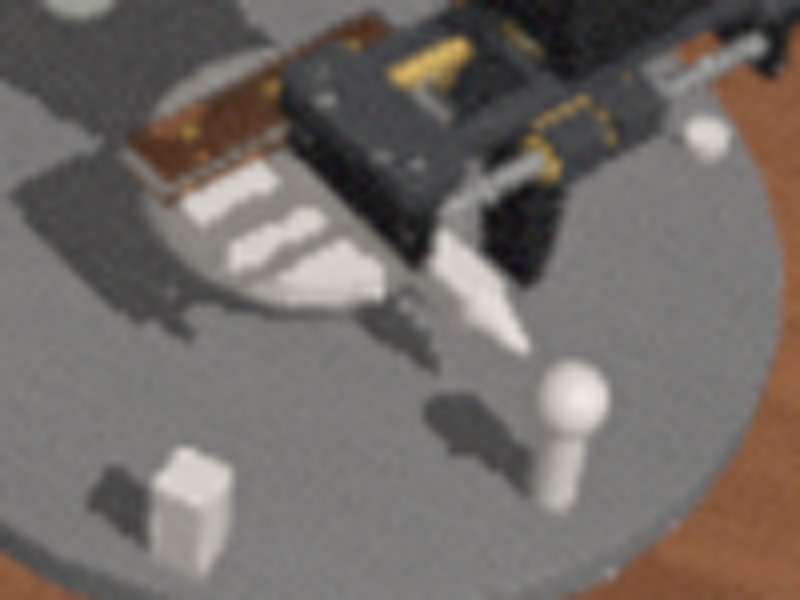

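play_rows:
  moves:
    - [0, 0.001, 0, 0, 0, 0, 0]

```text
t: 20.2
eef_pos: [568.5, 173.1, 40.3]
tcp_rot: [3.133, -0.006, 0.945]
ft_force: [0.1, -0.1, -0.0]
opening: 0.001
```

play_rows:
  moves:
    - [0, 0.001, 0, 0, 0, 0, 0]

```text
t: 20.3
eef_pos: [569.4, 172.5, 40.3]
tcp_rot: [3.133, -0.006, 0.946]
ft_force: [-0.5, 0.1, 0.6]
opening: 0.005
```

play_rows:
  moves:
    - [0, 0.001, 0, 0, 0, 0, 0]

```text
t: 20.4
eef_pos: [570.2, 171.9, 40.3]
tcp_rot: [3.133, -0.006, 0.946]
ft_force: [-0.1, 0.3, -1.0]
opening: 0.001
```

play_rows:
  moves:
    - [0, 0.001, 0, 0, 0, 0, 0]

```text
t: 20.5
eef_pos: [571.1, 171.3, 40.4]
tcp_rot: [3.133, -0.006, 0.946]
ft_force: [-0.0, 0.6, 0.2]
opening: 0.003
```

```bash
python3 -c "
from h import *
pol(534.1,91.3)
c=read_camera('scene');crop(c,'pics/s20.png',315,415,200,275,8)
"
```

```text
r 88.2 ang 65.2 tool y dir -35.8
```

View pics/s20.png

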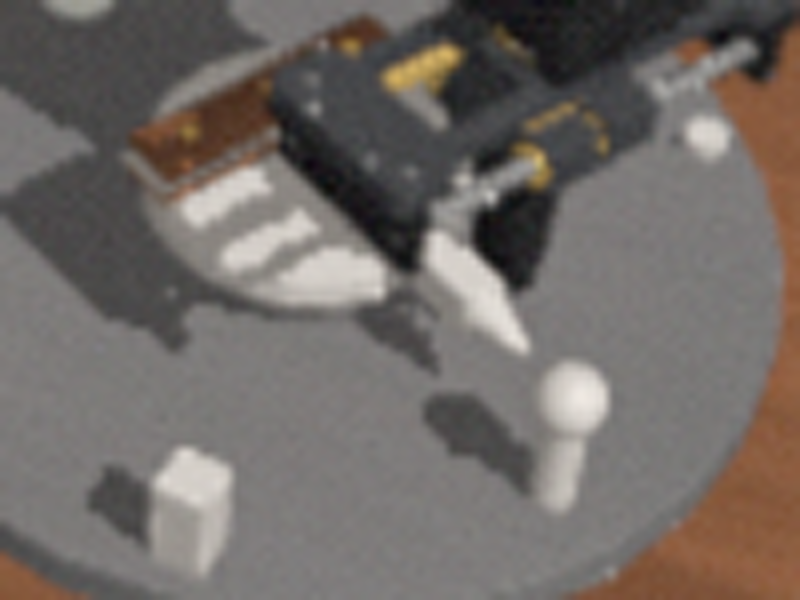

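play_rows:
  moves:
    - [0, 0.001, 0, 0, 0, 0, 0]

```text
t: 20.65
eef_pos: [572.0, 170.6, 40.4]
tcp_rot: [3.133, -0.006, 0.945]
ft_force: [0.4, -0.0, 0.1]
opening: 0.004
```

play_rows:
  moves:
    - [0, 0.001, 0, 0, 0, 0, 0]

```text
t: 20.75
eef_pos: [572.9, 170.0, 40.4]
tcp_rot: [3.133, -0.006, 0.946]
ft_force: [0.3, -0.2, 1.1]
opening: 0.004
```

play_rows:
  moves:
    - [0, 0.001, 0, 0, 0, 0, 0]

```text
t: 20.85
eef_pos: [573.8, 169.4, 40.4]
tcp_rot: [3.133, -0.006, 0.946]
ft_force: [-1.2, -0.1, -0.6]
opening: 0.005
```

play_rows:
  moves:
    - [0, 0.001, 0, 0, 0, 0, 0]

```text
t: 20.95
eef_pos: [574.6, 168.7, 40.4]
tcp_rot: [3.133, -0.006, 0.946]
ft_force: [-0.7, 2.2, -0.6]
opening: 0.002
```

```bash
python3 -c "
from h import *
pol(534.1,91.3)
c=read_camera('scene');crop(c,'pics/s21.png',315,415,200,275,8)
"
```

```text
r 87.4 ang 62.4 tool y dir -35.8
```

View pics/s21.png

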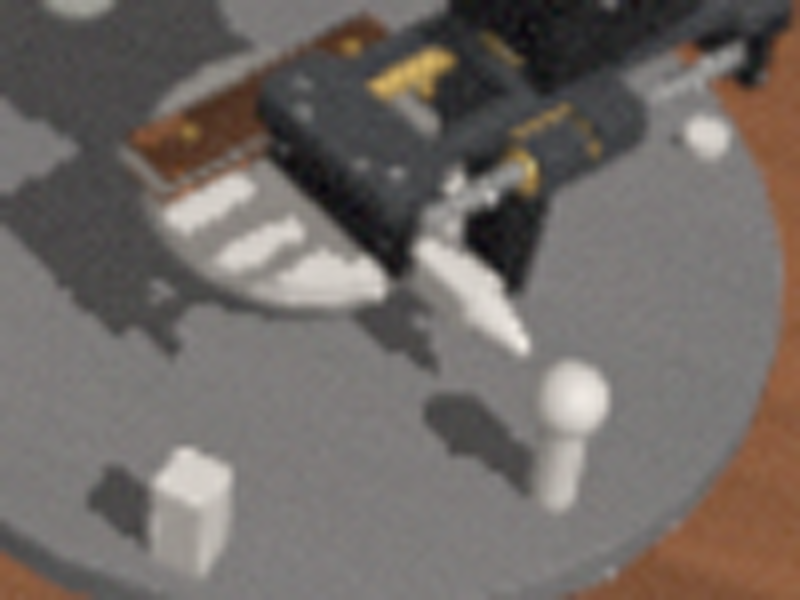

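play_rows:
  moves:
    - [0, 0.001, 0, 0, 0, 0, 0]

```text
t: 21.1
eef_pos: [575.4, 168.3, 40.4]
tcp_rot: [3.134, -0.006, 0.945]
ft_force: [-0.5, 2.4, 0.9]
opening: 0.007
```

play_rows:
  moves:
    - [0, 0.001, 0, 0, 0, 0, 0]

```text
t: 21.2
eef_pos: [576.1, 167.9, 40.4]
tcp_rot: [3.134, -0.006, 0.945]
ft_force: [-1.0, 2.3, -0.1]
opening: 0.002
```

play_rows:
  moves:
    - [0, 0.001, 0, 0, 0, 0, 0]

```text
t: 21.3
eef_pos: [576.9, 167.4, 40.4]
tcp_rot: [3.134, -0.006, 0.945]
ft_force: [-1.1, 2.6, 0.8]
opening: 0.005
```

```bash
python3 -c "
from h import *
pol(534.1,91.3)
c=read_camera('scene');crop(c,'pics/s22.png',315,415,200,275,8)
"
```

```text
r 87.3 ang 60.7 tool y dir -35.8
```

View pics/s22.png

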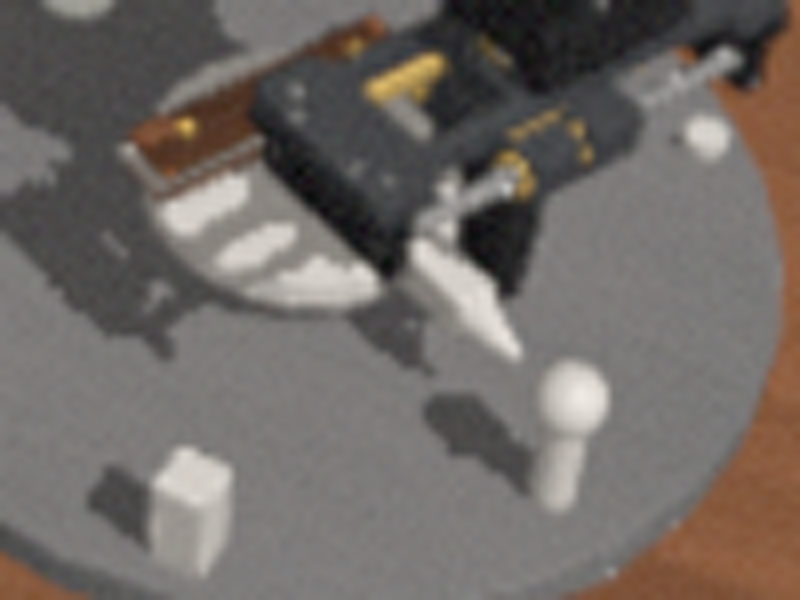

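play_rows:
  moves:
    - [0, 0.001, 0, 0, 0, 0, 0]

```text
t: 21.45
eef_pos: [577.8, 166.8, 40.4]
tcp_rot: [3.134, -0.006, 0.945]
ft_force: [-1.1, 1.2, -0.4]
opening: 0.001
```

play_rows:
  moves:
    - [0, -0.012, 0, 0, 0, 0, 0]
    - [0, -0.012, 0, 0, 0, 0, 0]
    - [0, 0, -0.04, 0, 0, 0, 0]
    - [0, 0, -0.04, 0, 0, 0, 0]
    - [0, 0, -0.04, 0, 0, 0, 0]

```text
t: 21.95
eef_pos: [551.0, 182.0, 157.8]
tcp_rot: [3.141, 0.003, 0.946]
ft_force: [0.7, -0.3, -0.5]
opening: 0.001
```

```bash
python3 -c "
from h import *
to(466,-181,153,1.57)
"
```

```text
t 21.95 pos [551.  182.  157.8] rpy [3.141e+00 3.000e-03 9.460e-01] F [ 0.7 -0.3 -0.5] op 0.0 j6 0.83 tooldelta mm [-344.2  143.4    5.9]
rotvec [-0.001  0.003 -0.624]
```

```bash
python3 -c "
from h import *
c=read_camera('scene')
for nm,u,v,k,x0,y0,p in(('s14',440,305,8,315,200,(596.8,151,53.2)),('s16',425,333,8,315,200,(600,146.4,38.6)),('s22',510,292,8,315,200,(576.9,167.4,40.4)),('s4',378,428,10,315,190,(609.2,105.5,70.6)),('s5',270,330,10,295,190,(594.5,16.6,57.2))):
  for dz in (-14,2,10,19):
    X=ray(c,(u+.5)/k-.5+x0,(v+.5)/k-.5+y0,p[2]+dz);print(nm,dz,(X-p).round(1))
"
```

```text
s14 -14 [-20.5   1.4 -14. ]
s14 2 [-6.5  3.3  2. ]
s14 10 [ 0.5  4.3 10. ]
s14 19 [ 8.4  5.4 19. ]
s16 -14 [-21.6   2.4 -14. ]
s16 2 [-7.9  4.4  2. ]
s16 10 [-1.   5.4 10. ]
s16 19 [ 6.7  6.5 19. ]
s22 -14 [-26.5   6.  -14. ]
s22 2 [-12.3   7.5   2. ]
s22 10 [-5.2  8.3 10. ]
s22 19 [ 2.8  9.2 19. ]
s4 -14 [-20.6  -2.1 -14. ]
s4 2 [-6.5  0.7  2. ]
s4 10 [ 0.5  2.1 10. ]
s4 19 [ 8.4  3.7 19. ]
s5 -14 [-24.  -11.7 -14. ]
s5 2 [-9.8 -7.2  2. ]
s5 10 [-2.7 -5.  10. ]
s5 19 [ 5.2 -2.5 19. ]
```

play_rows:
  moves:
    - [-0.038, 0.016, 0, 0, 0, 0, 0]
    - [-0.038, 0.016, 0, 0, 0, 0, 0]
    - [-0.038, 0.016, 0, 0, 0, 0, 0]
    - [-0.038, 0.016, 0, 0, 0, 0, 0]
    - [-0.038, 0.016, 0, 0, 0, 0, 0]
    - [-0.038, 0.016, 0, 0, 0, 0, 0]
    - [-0.038, 0.016, 0, 0, 0, 0, 0]
    - [-0.038, 0.016, 0, 0, 0, 0, 0]

```text
t: 22.8
eef_pos: [475.3, -140.7, 166.2]
tcp_rot: [3.127, -0.009, 0.959]
ft_force: [-0.4, -1.1, -0.7]
opening: 0.009
```

play_rows:
  moves:
    - [-0.02, 0.01, 0, 0, 0, -0.12, 0]
    - [0, 0, 0, 0, 0, -0.12, 0]
    - [0, 0, 0, 0, 0, -0.12, 0]
    - [0, 0, 0, 0, 0, -0.12, 0]
    - [0, 0, 0, 0, 0, -0.1, 0]
    - [0, 0, 0, 0, 0, 0, 0]

```text
t: 23.4
eef_pos: [467.8, -165.2, 165.1]
tcp_rot: [3.125, 0.003, 1.555]
ft_force: [0.2, -0.6, 0.3]
opening: 0.007
```

```bash
python3 m.py | tail -6; python3 -c "
from h import *
to(468,-183,33,1.6)
c=read_camera('scene');crop(c,'pics/s23.png',315,415,200,275,8)
crop(read_camera('top'),'pics/t23.png',215,315,140,215,8)
"
```

```text
t [(6, np.float64(272.4), np.float64(214.2)), (5, np.float64(288.6), np.float64(193.5)), (5, np.float64(280.5), np.float64(203.8)), (2, np.float64(276.5), np.float64(202.5)), (2, np.float64(269.5), np.float64(211.5))]
[[550.3, 50.3], [520.6, 74.1], [490.8, 97.5]] L 76.0 A 51.62 hub [534.25  91.25]
s0 [(75, np.float64(376.8), np.float64(198.1)), (10, np.float64(358.4), np.float64(211.6)), (10, np.float64(367.8), np.float64(218.8)), (9, np.float64(349.3), np.float64(204.6)), (1, np.float64(361.0), np.float64(215.0))]
[[517.7, 100.7], [536.6, 133.9], [443.6, 138.3]] L 83.1 A 63.1 hub [509.24 143.9 ]
s [(12, np.float64(359.0), np.float64(205.5)), (10, np.float64(348.7), np.float64(210.5)), (9, np.float64(338.1), np.float64(215.6)), (6, np.float64(373.4), np.float64(200.7)), (3, np.float64(356.7), np.float64(210.7))]
[[553.6, 49.3], [523.3, 72.7], [492.7, 95.6]] L 76.5 A 52.76 hub [536.48  90.05]
t 23.5 pos [ 467.9 -165.2  165.1] rpy [3.125e+00 2.000e-03 1.551e+00] F [-0.6 -0.5  0.1] op 0.01 j6 -0.46 tooldelta mm [-17.4  -1.8 132.2]
rotvec [ 0.017  0.003 -0.049]
```

View pics/t23.png

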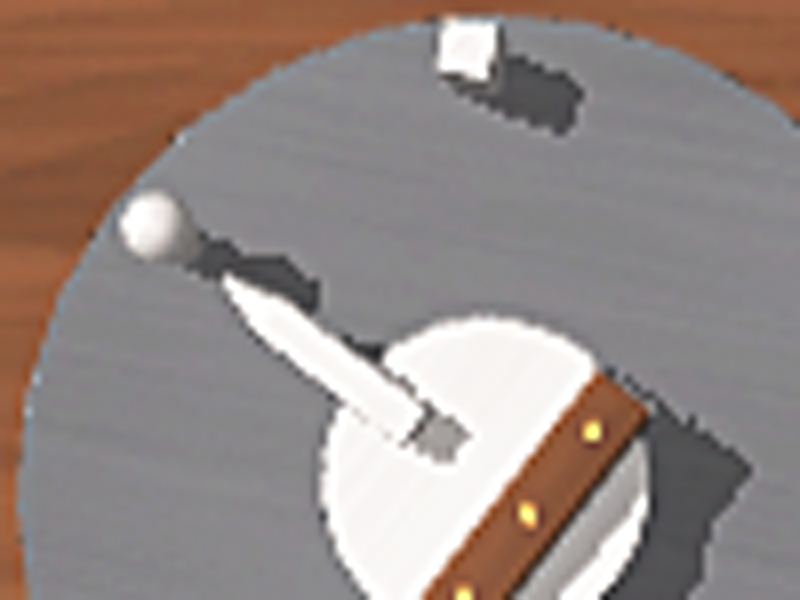

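View pics/s23.png

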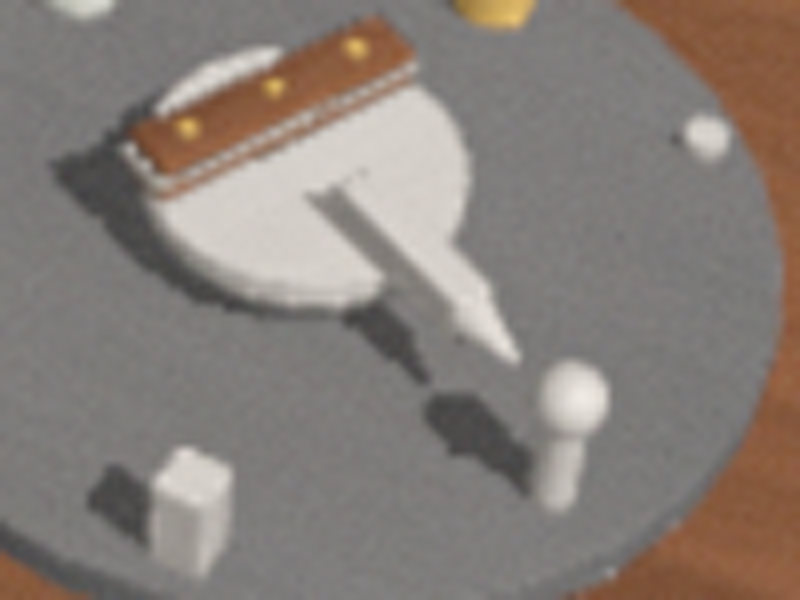

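play_rows:
  moves:
    - [-0.017, -0.002, 0, 0.017, 0, -0.05, 0]
    - [0, 0, 0.03, 0, 0, 0, 0]
    - [0, 0, 0.03, 0, 0, 0, 0]
    - [0, 0, 0.02, 0, 0, 0, 0]
    - [0, 0, 0, 0, 0, 0, 0]

```text
t: 24.1
eef_pos: [466.7, -183.2, 83.8]
tcp_rot: [3.139, 0.005, 1.595]
ft_force: [0.3, -0.8, 0.2]
opening: 0.008
```

```bash
python3 -c "
from h import *
to(468,-183,33,1.6);pol(496,-104)
c=read_camera('scene');crop(c,'pics/s24.png',240,340,150,225,8)
"
```

```text
t 24.1 pos [ 466.7 -183.2   83.8] rpy [3.139 0.005 1.595] F [ 0.3 -0.8  0.2] op 0.01 j6 -0.52 tooldelta mm [ 0.4  1.2 50.8]
rotvec [ 0.003  0.005 -0.005]
r 84.4 ang -110.3 tool y dir 1.4
```

View pics/s24.png

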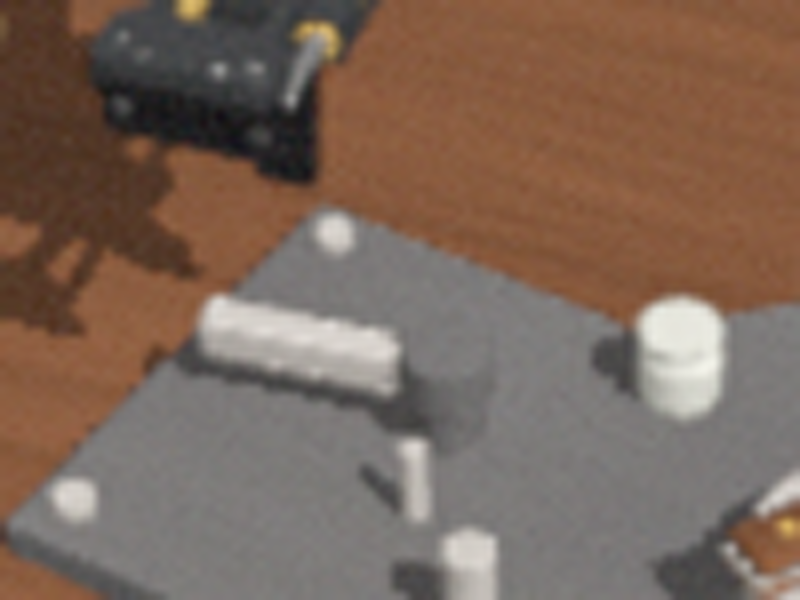

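play_rows:
  moves:
    - [0, 0, 0.02, 0, 0, 0, 0]
    - [0, 0, 0.015, 0, 0, 0, 0]
    - [0, 0, 0.004, 0, 0, 0, 0]
    - [0, 0, 0, 0, 0, 0, 0]

```text
t: 24.55
eef_pos: [469.8, -184.5, 49.4]
tcp_rot: [3.132, 0.009, 1.593]
ft_force: [0.6, -0.8, 0.1]
opening: 0.002
```

```bash
python3 -c "
from h import *
to(468,-183,33,1.6);pol(496,-104)
c=read_camera('scene');crop(c,'pics/s25.png',240,340,150,225,8)
"
```

```text
t 24.55 pos [ 469.8 -184.5   49.4] rpy [3.132 0.009 1.593] F [ 0.6 -0.8  0.1] op 0.0 j6 -0.52 tooldelta mm [ 1.7 -1.9 16.3]
rotvec [ 0.009  0.009 -0.007]
r 84.7 ang -108.0 tool y dir 1.3
```

View pics/s25.png

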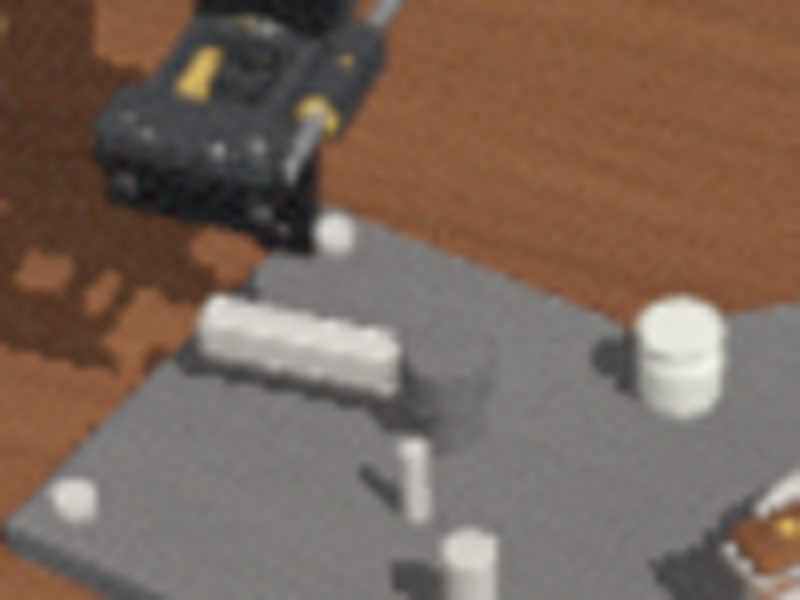

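play_rows:
  moves:
    - [0, -0.003, 0.008, 0.008, 0.008, 0, 0]
    - [0, 0, 0.005, 0, 0, 0, 0]
    - [0, 0, 0, 0, 0, 0, 0]

```text
t: 24.9
eef_pos: [467.7, -185.2, 37.8]
tcp_rot: [3.138, 0.002, 1.593]
ft_force: [-0.1, -0.3, -0.4]
opening: 0.005
```

play_rows:
  moves:
    - [0, 0, 0.003, 0, 0, 0, 0]
    - [0, 0, 0, 0, 0, 0, 0]

```text
t: 25.1
eef_pos: [467.8, -185.3, 34.6]
tcp_rot: [3.138, 0.002, 1.592]
ft_force: [0.4, -1.0, -0.2]
opening: 0.004
```

play_rows:
  moves:
    - [0, 0.006, 0, 0, 0, -0.03, 0]
    - [0, 0.006, 0, 0, 0, -0.03, 0]
    - [0, 0.006, 0, 0, 0, -0.03, 0]

```text
t: 25.4
eef_pos: [486.8, -184.4, 34.9]
tcp_rot: [3.138, 0.003, 1.689]
ft_force: [-0.1, -0.1, 0.1]
opening: 0.002
```

```bash
python3 -c "
from h import *
to(468,-183,33,1.6);pol(496,-104)
c=read_camera('scene');crop(c,'pics/s26.png',240,340,150,225,8)
"
```

```text
t 25.4 pos [ 486.8 -184.4   34.9] rpy [3.138e+00 3.000e-03 1.689e+00] F [-0.1 -0.1  0.1] op 0.0 j6 -0.61 tooldelta mm [  3.6 -18.5   1.8]
rotvec [0.004 0.002 0.089]
r 81.0 ang -96.5 tool y dir 6.7
```

View pics/s26.png

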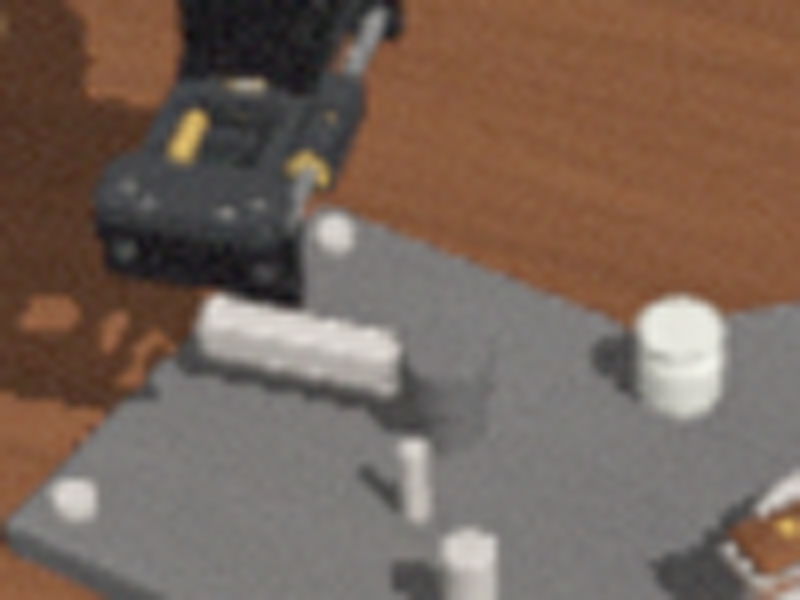

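play_rows:
  moves:
    - [0.001, 0.006, 0, 0, 0, -0.05, 0]
    - [0.001, 0.006, 0, 0, 0, -0.05, 0]

```text
t: 25.65
eef_pos: [499.6, -180.7, 34.9]
tcp_rot: [3.138, 0.003, 1.795]
ft_force: [-1.9, -2.3, 0.1]
opening: 0.006
```

play_rows:
  moves:
    - [0.001, 0.008, 0, 0, 0, -0.1, 0]
    - [0.001, 0.008, 0, 0, 0, -0.1, 0]

```text
t: 25.85
eef_pos: [514.8, -174.6, 34.8]
tcp_rot: [3.14, 0.004, 2.003]
ft_force: [-1.6, -2.7, -0.7]
opening: 0.004
```

```bash
python3 -c "
from h import *
to(468,-183,33,1.6);pol(496,-104)
c=read_camera('scene');crop(c,'pics/s27.png',240,340,150,225,8)
"
```

```text
t 25.85 pos [ 514.8 -174.6   34.8] rpy [3.14  0.004 2.003] F [-1.6 -2.7 -0.7] op 0.0 j6 -0.88 tooldelta mm [ 12.  -46.    1.7]
rotvec [0.002 0.003 0.403]
r 73.1 ang -75.1 tool y dir 24.8
```

View pics/s27.png

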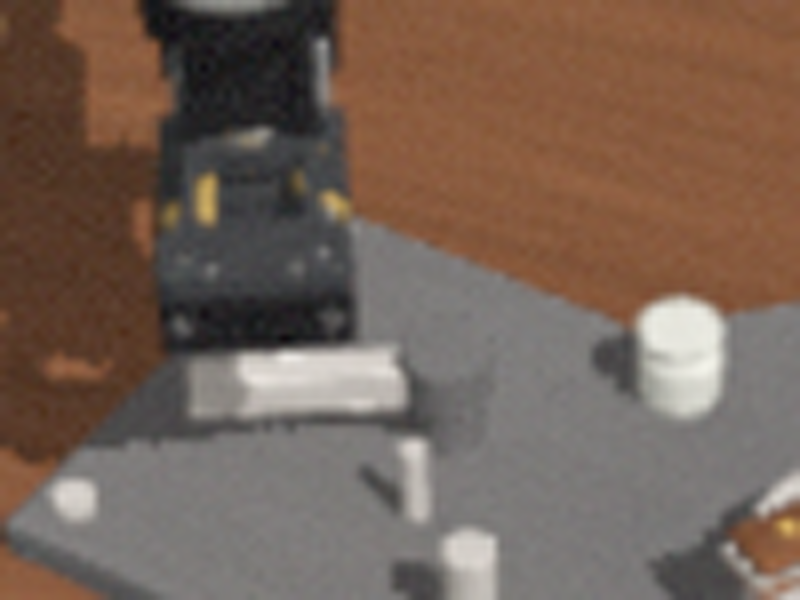

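play_rows:
  moves:
    - [-0.001, 0.008, 0, 0, 0, -0.11, 0]
    - [-0.001, 0.008, 0, 0, 0, -0.11, 0]
    - [-0.001, 0.008, 0, 0, 0, -0.11, 0]
    - [-0.001, 0.008, 0, 0, 0, -0.11, 0]

```text
t: 26.3
eef_pos: [543.5, -159.3, 34.7]
tcp_rot: [-3.14, 0.002, 2.459]
ft_force: [-2.5, -1.7, 1.6]
opening: 0.005
```

```bash
python3 -c "
from h import *
to(468,-183,33,1.6);pol(496,-104)
c=read_camera('scene');crop(c,'pics/s28.png',240,340,150,225,8)
"
```

```text
t 26.3 pos [ 543.5 -159.3   34.7] rpy [-3.140e+00  2.000e-03  2.459e+00] F [-2.5 -1.7  1.6] op 0.0 j6 -1.29 tooldelta mm [ 43.7 -66.    1.8]
rotvec [-0.001  0.003  0.859]
r 72.9 ang -49.3 tool y dir 50.9
```

View pics/s28.png

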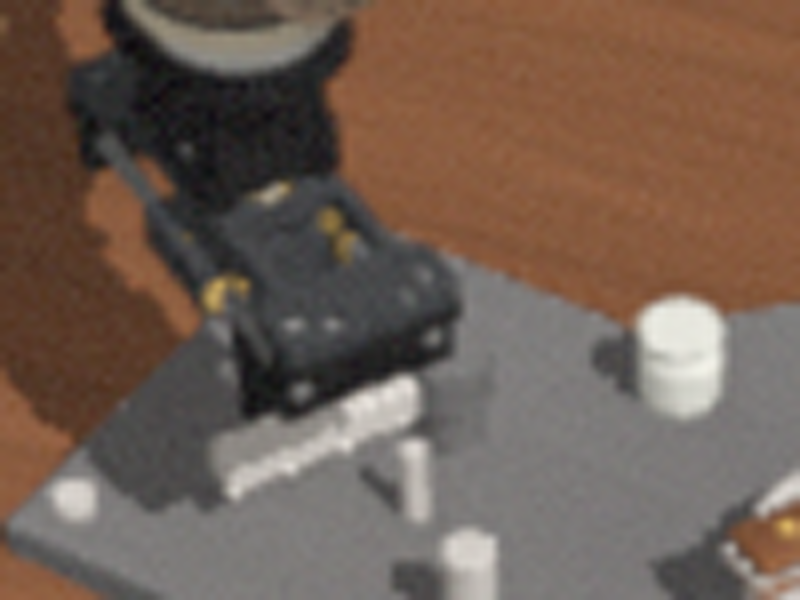

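play_rows:
  moves:
    - [0, 0.008, 0, 0, 0, -0.11, 0]
    - [0, 0.008, 0, 0, 0, -0.11, 0]
    - [0, 0.007, 0, 0, 0, -0.1, 0]

```text
t: 26.65
eef_pos: [557.8, -140.8, 34.8]
tcp_rot: [-3.138, 0.005, 2.786]
ft_force: [0.6, -3.7, -1.3]
opening: 0.004
```

```bash
python3 -c "
from h import *
to(468,-183,33,1.6);pol(496,-104)
c=read_camera('scene');crop(c,'pics/s29.png',240,340,150,225,8)
"
```

```text
t 26.65 pos [ 557.8 -140.8   34.8] rpy [-3.138  0.005  2.786] F [ 0.6 -3.7 -1.3] op 0.0 j6 -1.57 tooldelta mm [ 69.6 -70.8   1.7]
rotvec [-0.     0.006  1.186]
r 72.0 ang -30.8 tool y dir 69.6
```

View pics/s29.png

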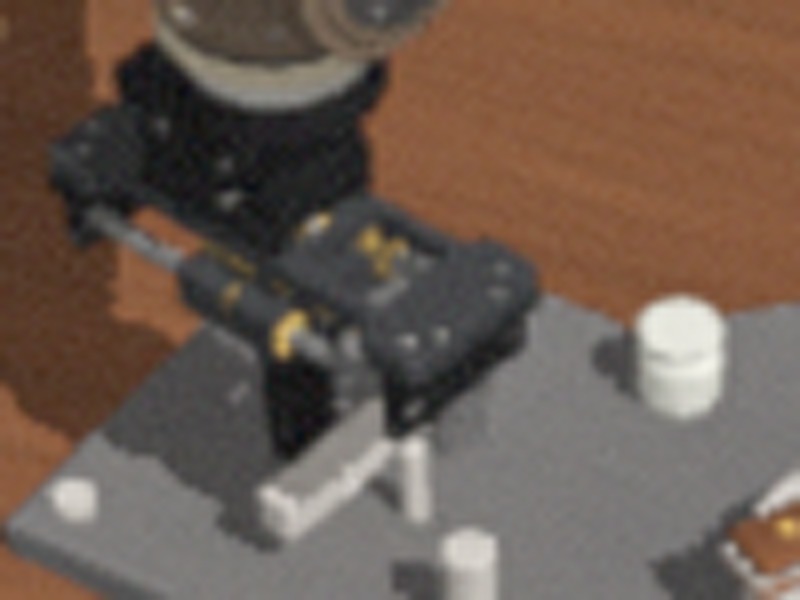

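play_rows:
  moves:
    - [0, 0.003, 0, 0, 0, -0.05, 0]
    - [0, 0.003, 0, 0, 0, -0.04, 0]

```text
t: 26.9
eef_pos: [560.4, -135.1, 34.9]
tcp_rot: [-3.137, 0.006, 2.876]
ft_force: [0.2, -3.3, -1.2]
opening: 0.004
```

play_rows:
  moves:
    - [0, 0.002, 0, 0, 0, 0, 0]

```text
t: 27.0
eef_pos: [561.1, -133.4, 34.9]
tcp_rot: [-3.137, 0.007, 2.872]
ft_force: [0.0, -3.3, -0.5]
opening: 0.002
```

play_rows:
  moves:
    - [0, 0.002, 0, 0, 0, 0, 0]

```text
t: 27.1
eef_pos: [561.5, -132.3, 34.9]
tcp_rot: [-3.136, 0.007, 2.869]
ft_force: [-4.2, -18.2, -1.4]
opening: 0.004
```

```bash
python3 -c "
from h import *
to(468,-183,33,1.6);pol(496,-104)
c=read_camera('scene');crop(c,'pics/s30.png',240,340,150,225,8)
"
```

```text
t 27.1 pos [ 561.5 -132.3   34.9] rpy [-3.136  0.007  2.869] F [ -4.2 -18.2  -1.4] op 0.0 j6 -1.64 tooldelta mm [ 76.4 -73.9   1.8]
rotvec [-0.     0.01   1.269]
r 71.3 ang -23.4 tool y dir 74.4
```

View pics/s30.png

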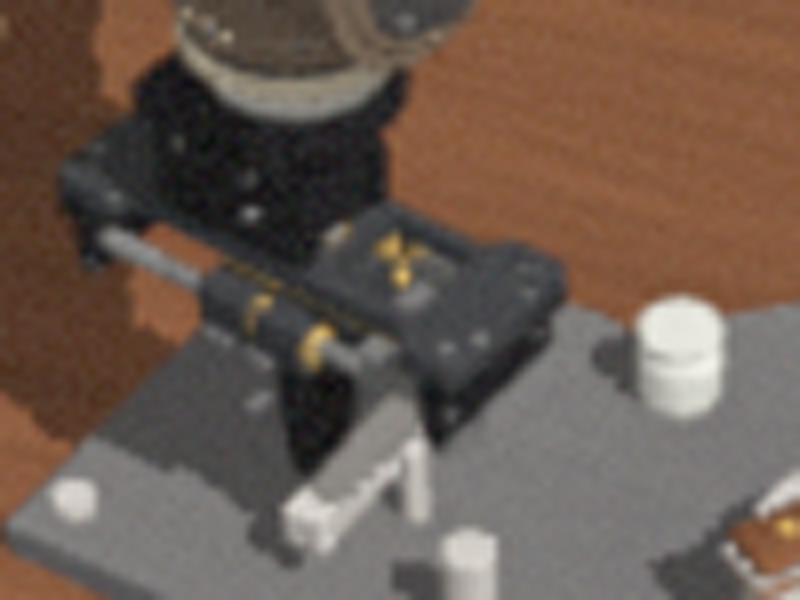

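play_rows:
  moves:
    - [0, 0, 0, 0, 0, 0, 0]
    - [0, -0.012, 0, 0, 0, 0, 0]
    - [0, -0.012, 0, 0, 0, 0, 0]
    - [0, 0, -0.04, 0, 0, 0, 0]
    - [0, 0, -0.04, 0, 0, 0, 0]
    - [0, 0, -0.04, 0, 0, 0, 0]
    - [0, 0, -0.03, 0, 0, 0, 0]

```text
t: 27.85
eef_pos: [549.5, -159.0, 185.3]
tcp_rot: [-3.138, -0.005, 2.852]
ft_force: [-0.2, 0.9, -0.6]
opening: 0.006
```

play_rows:
  moves:
    - [0.03, -0.04, -0.02, 0, 0, 0, 0]
    - [0.03, -0.04, -0.01, 0, 0, 0, 0]
    - [0.03, -0.04, 0, 0, 0, 0, 0]
    - [0.02, -0.04, 0, 0, 0, 0, 0]
    - [0, -0.04, 0, 0, 0, 0, 0]
    - [0, 0, 0, 0, 0, 0, 0]

```text
t: 28.45
eef_pos: [384.5, -323.3, 220.7]
tcp_rot: [-3.136, 0.005, 2.845]
ft_force: [0.2, -0.2, -0.4]
opening: 0.006
```

```bash
python3 m.py | sed -n '3,4p;7,8p'; python3 -c "
from h import *
to(468,-183,33,1.6)
c=read_camera('scene');crop(c,'pics/s31.png',235,425,150,280,4.2)
t=read_camera('top');crop(t,'pics/t31.png',210,400,135,270,4.2)
"
```

```text
t [(6, np.float64(272.4), np.float64(214.2)), (5, np.float64(288.6), np.float64(193.5)), (5, np.float64(280.5), np.float64(203.8)), (2, np.float64(276.5), np.float64(202.5)), (2, np.float64(269.6), np.float64(211.4))]
[[550.3, 50.3], [520.6, 74.1], [490.8, 97.5]] L 76.0 A 51.58 hub [534.27  91.22]
s [(10, np.float64(359.0), np.float64(205.5)), (10, np.float64(338.0), np.float64(215.6)), (8, np.float64(348.8), np.float64(210.5)), (6, np.float64(373.4), np.float64(200.7)), (3, np.float64(355.9), np.float64(211.4))]
[[553.9, 49.2], [523.1, 73.0], [492.8, 95.8]] L 76.8 A 52.7 hub [536.59  90.14]
t 28.55 pos [ 385.5 -320.2  220.4] rpy [-3.138  0.004  2.847] F [-0.  -0.8 -0.2] op 0.0 j6 -2.1 tooldelta mm [-38.2 156.  186.9]
rotvec [-1.000e-03  6.000e-03  1.247e+00]
```

View pics/t31.png

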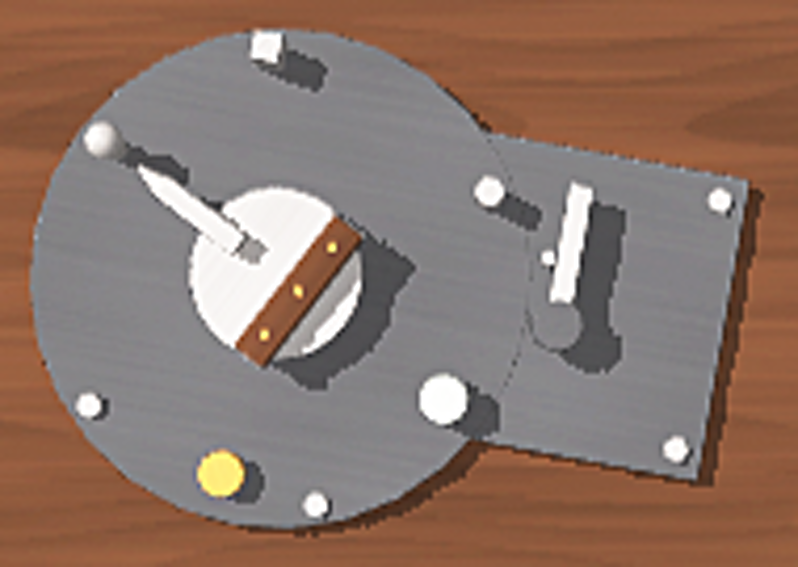

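View pics/s31.png

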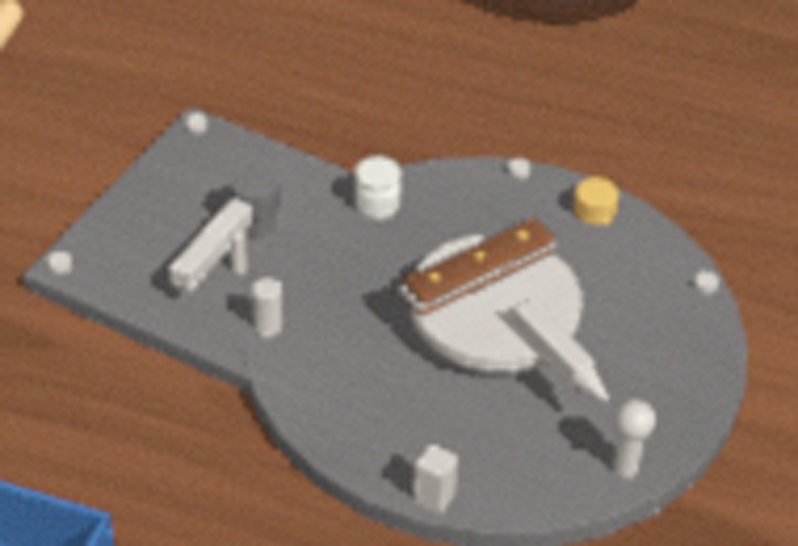

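```bash
python3 -c "
from h import *
t=read_camera('top');f=lambda x,o:(x+.5)/4.2-.5+o
a=ray(t,f(581,210),f(187,135),58);b=ray(t,f(562,210),f(300,135),58);d=a-b;print('lever',np.degrees(np.arctan2(d[1],d[0])))
print(job_done())"
```

```text
lever -10.331411943008222
the job is handed in; nothing more can be done
None
```

The pointer arm now aims at the ball-headed post, and the brake lever is against its stop. I handed the job in at about 28.6 s with the gripper clear of everything.

**What I did**
- I pushed the pointer anticlockwise with the closed fingertips. It went about 2.7° past the post, so I pushed it back with a light touch from the other side.
- I then pushed the brake lever anticlockwise until the force jumped from about 3 N to 18 N at the stop pin, and backed off.

**Last checks**

| Check | Top camera | Scene camera |
|---|---|---|
| Pointer direction | 51.6° | 52.7° |
| Direction to the ball post | 52.0° | 52.3° |

- **Pointer:** each camera puts it within about 0.4° of the post, though on opposite sides. It read the same before and after the brake push. The foot of the post gave about 51° in the scene camera, a less exact reading.
- **Brake lever:** it measured about -10.3° (my estimate for the stop was about -11°), and the pictures show it touching the pin.
- **Other things:** the tin and bush have not moved in the final close-up pictures. I did not look again at the glue bottle, hammer, offcut, screwdriver and pot, but the arm never came near them. I saw no contact with the knife handle.

**What disagreed**
- **Fingertip height:** in the pictures and in the contacts, the fingertips stood about 20–30 mm higher than the reported pose implied. My first sweep therefore passed over the pointer without touching it. I corrected the height after that.
- **Short press on the pointer:** while I was sorting out the height, a fingertip pressed down on the pointer's top edge with about 15 N for one reading.

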